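Fish a dropped washer out from under the wire shelf

ROBOT

A 6-joint arm with a two-finger parallel gripper is mounted at the origin on the work surface. World frame = base frame: x ahead of the robot, y to its left, z up, the work surface at z = 0. Lengths are in m, angles in rad, forces in N, time in s.
With the tool pointing down it reaches from about 0.375 to 0.925 m from the base axis. Payload 5.7 kg.
Tool frame: the origin (TCP) lies midway between the tips of the shut fingers; the grasp point (between the pads) lies 19 mm behind it (robot.grip_depth is the distance from the TCP to the grasp point, in m); z points along the fingers, y is the line along which they close (so a half turn about z gives the same grasp; the last joint's range is limited). The gripper opens to 85 mm and grips with 20 to 120 N. Pads are 22 mm wide; open, the fingers measure 114 mm over their backs; the gripper's body (76 mm by 85 mm) begins 54 mm behind the grasp point. The pads swing forward as they close: fully open they stand 13 mm farther back than shut.
Start: joints at [1.129, 0.359, 1.51, -0, 1.272, -0.115], TCP at [0.193, 0.568, 0.231] pointing down, gripper open.
Joint ranges: [-2.97, 2.97], [-1.01, 2.36], [0.21, 2.38], [-0.96, 4.11], [0.2, 2.71], [-2.98, 2.98]. Speed limits (rad/s): [2.39, 2.39, 3.14, 3.14, 3.14, 3.14].

INTERFACE

Orientations are given as a unit quaternion [w, x, y, z].
In Python, from plant import robot gives the robot as it stands.
- The arm moves only by the tool jog_arm, never from a script. Its argument "increments" is a list of rows, each an object of numbers: "gripper": the closure, from 0 (fully open) to 1 (shut); "x", "y", "z": the shift along the tool's x, y, z in mm; "wx", "wy", "wz": the turn, a rotation vector about the tool's x, y, z in rad. In form: [{"gripper": .., "x": .., "y": .., "z": .., "wx": .., "wy": .., "wz": ..}, ...]. A call has 1 to 12 rows; each row shifts and turns the commanded pose from where the row before left it, along the tool's axes as they then stand; what a row does not reach is not made up. A row lasts 1/10 s, in which the tool goes at most 50 mm and 8.59 degrees, less where a joint would pass 70% of its speed; a pose out of reach is approached as far as the arm can. A call is refused whole if a number of a shift passes 50 or a number of a turn 0.15, either way. A call with a gripper value outside its range is refused whole. The fingers move at their own pace and stop on an object; the grip force is fixed at half the most. Time passes only in rows, so rows that do not move let the fingers close. It gives the time, the measured TCP pose, the force, the opening and the grip force at its end, in the units of the state.
- robot.observe(): the state, without advancing time (a new reading comes with each control period).
- robot.snapshot(name): name is "scene" or "top" or "wrist"; returns a dict with "frame" (400x640x3 uint8, red, green, blue), "vertical_fov" (degrees; the focal length in pixels is half the picture's height over the tangent of half this angle, whatever the lens; pixels are square), "cx", "cy" (the principal point, pixels), "extrinsics" (4x4, takes a point from camera to world coordinates); the wrist camera has in their place "mount" (4x4, takes a point from camera to tool coordinates, whose origin is the TCP and whose axes are the flange's). Camera axes: x right, y down, z forward; pixel columns grow to the right and rows downward; lengths in m; the calibration is good to about 2 mm. The wrist camera is an equidistant fisheye: a pixel r from the principal point sees the ray r / f radians off the axis. A picture is of the moment at which its call begins: read the wrist's pose just before it. There is no depth.
- robot.close_job(): hands the job in; it is judged then, once.
The state is a dict: "time": time; "qpos": joint angles; "dq": joint speeds; "tau": joint torques, N m; "ee_pos": TCP position; "tcp_rot": TCP orientation; "force": force on the tool from outside, world axes, zero at the start; "torque": the same for the moment, N m; "opening": opening from 0.0 (shut) to 1.0 (fully open); "grip_force": force on a finger pad.
Only numpy, scipy, OpenCV 4.12 (cv2) and the standard library are available. Lean on these libraries where they do the work, as an engineer would, in place of code of your own. Each camera call takes 0.05 s, during which the arm holds its last target. There are 200 camera calls.

TASK

A thick steel washer has slid under the low wire shelf, beside a bottle cap. Take the flat rubber-soled stick by its handle, slip it under the shelf, press its sole gently down on the washer and drag the washer out to the open bench in front of the shelf; then lay the stick flat on the bench, clear of the shelf, and put the washer into the steel parts tray with the nut. Press the washer, or the bench under the shelf, lightly (never more than about 10 N), do not knock the shelf, never reach under it with the fingers, and leave everything else where it is.

Things in the scene. Friction and masses are not known exactly. Their poses are not given: they have to be found in the camera images.
- washer: thick flat steel washer lying on the bench under the shelf: outside diameter 36 mm, bore 14 mm, 5 mm thick, 34 g. Origin at the centre of its underside, z axis up. It lies 35 to 85 mm in from the shelf's front edge.
- stick: retrieving stick, rigid, 110 g, lying flat on the bench. Wooden handle 20 mm wide (y), 24 mm high, from x = -46 to +22 mm; origin on its underside, which is where to grip it. A flat steel strip (24 mm wide, 4 to 7 mm above the underside) runs on from the handle along +x to x = 126 mm; under its end is a rubber sole, level with the handle's underside
- stick_tip (a point): centre of the underside of the stick's rubber sole (22 x 24 mm, 4 mm thick), 115 mm along +x from the stick's origin. A press of 4 to 7 N drags the washer along; with about 1 N the sole slips off it. The stick turns a little in the grip under load: grip it with 80 N or more
- shelf: low chrome wire shelf standing fixed on the bench, open on all sides: 200 mm deep (x), 320 mm wide (y). Clear height below its front rod 34 mm; its deck of wires (25 mm apart) is 46 mm above the bench. 12 mm round feet at the four corners. Origin on the bench below its middle; its front edge, towards the robot, is at x = -100 mm. The things on it stand at least 100 mm behind the front edge.
- shelf_front (a point): middle of the shelf's front edge, at bench height
- tray: steel parts tray fixed to the bench, 150 x 100 mm outside (x, y), 24 mm high, walls and floor 3 mm. Origin under its middle. The nut lies in its +x half, 50 mm from the middle; the other half is free.
- table: the bench; its top is at z = 0
- cap: white plastic bottle cap, 32 mm across and 14 mm high, lying under the shelf at least 60 mm from the washer, to one side; leave it alone
- nut: steel hex nut, 21 mm across its corners and 10 mm high, in the tray
- detergent: white detergent bottle, 68 mm across, 170 mm high, standing on the shelf
- spray_can: aluminium can, 50 mm across, 120 mm high, standing on the shelf
- carton: white carton 60 x 85 x 100 mm standing on the shelf
- level_foot: machine levelling foot, 44 mm across and 64 mm high, standing on the bench at the left
- screwdriver: screwdriver lying on the bench at the right
Not all that is in view belongs to the job. Of the things that look like the stick, the largest one is meant.

How it is judged:
On the way, in this order (a step that is already met when the one before it is completed fails the run):
1. the stick bears on the washer while the washer is still under the shelf (contact force between stick and washer above 0.4 N and x of washer in the frame of shelf above -0.1 m), for 0.15 s.
2. the washer has been dragged out in front of the shelf, wholly clear of its front edge, lying on the bench, the fingers not touching it (x of washer in the frame of shelf below -0.12 m and height (world z) of washer below 0.006 m and contact force between the fingers and washer below 0.1 N), for 0.2 s.
At the end, for the whole second after the job is handed in: The washer lies at rest inside the steel tray (within its walls, less than 20 mm above its underside); the stick lies flat and still on the bench (underside within 8 mm of it, tilted less than 0.1 rad) with its tip not under the shelf (x of washer in the frame of tray between -0.075 and 0.075 m and y of washer in the frame of tray between -0.05 and 0.05 m and z of washer in the frame of tray below 0.02 m and linear speed of each of washer, stick below 0.02 m/s and height (world z) of stick below 0.008 m and angle between stick's own z axis and vertical below 0.1 rad and (x of stick_tip in the frame of shelf below -0.1 m or y of stick_tip in the frame of shelf below -0.16 m or y of stick_tip in the frame of shelf above 0.16 m)); the robot touches nothing.
It fails at once if the stick is pressed on the washer, or on the bench under the shelf, with more than 10 N (contact force between stick and washer above 10 N or (contact force between stick and table above 10 N and x of stick_tip in the frame of shelf above -0.1 m and y of stick_tip in the frame of shelf between -0.16 and 0.16 m)).
It fails at once if the fingers or arm touch the washer while it is under the shelf (x of washer in the frame of shelf above -0.1 m and contact force between any of the fingers, the arm and washer above 0.1 N).
It fails at once if the shelf is knocked by the stick or the robot with more than 10 N (contact force between any of stick, the arm, the fingers and shelf above 10 N).
It fails at once if another thing is moved by more than 30 mm (distance of any of cap, nut, detergent, spray_can, carton, level_foot, screwdriver from where it was at the start of the episode above 0.03 m).
It also fails if it takes over 67 s, if anything falls off the work surface, if the arm or the gripper's body presses on something with over 40 N, if the wrist force passes 120 N, or if a joint passes its speed limit or range.

## Working session

There is one attempt and no reset: what is moved stays moved. The work goes in short steps, Python scripts to look and compute and a tool call to move; the robot and the scene stay as the last step left them, time stands still between calls to the robot, and variables do not carry over. Pictures are saved under pics/ and viewed, at most 10 in all, crops included, and the job is handed in when it is done.

Besides the shell and the picture viewer there is one more tool, called by a JSON object that holds its "name" and its "arguments". jog_arm: Moves the arm, as the interface text tells. Its arguments: {"type":"object","properties":{"increments":{"type":"array","items":{"type":"object","properties":{"gripper":{"type":"number"},"x":{"type":"number"},"y":{"type":"number"},"z":{"type":"number"},"wx":{"type":"number"},"wy":{"type":"number"},"wz":{"type":"number"}}}}},"required":["increments"]}

```bash
ls; mkdir -p pics
cat > h.py <<'E'
import numpy as np, cv2
from plant import robot
from scipy.spatial.transform import Rotation as R
def snap(n,f=None):
    o=robot.observe(); s=robot.snapshot(n)
    if f: cv2.imwrite(f'pics/{f}.png',s['frame'][:,:,::-1])
    if n=='wrist':
        T=np.eye(4); q=o['tcp_rot']; T[:3,:3]=R.from_quat([q[1],q[2],q[3],q[0]]).as_matrix(); T[:3,3]=o['ee_pos']
        s['extrinsics']=T@s['mount']
    s['n']=n
    return s
def pt(s,u,v,z=0.):
    E=np.array(s['extrinsics']); f=200/np.tan(np.radians(s['vertical_fov']/2))
    a=np.array([u-s['cx'],v-s['cy']])/f
    if s['n']=='wrist':
        r=np.hypot(*a); d=np.array([*(a/max(r,1e-9)*np.sin(r)),np.cos(r)])
    else: d=np.array([*a,1.])
    d=E[:3,:3]@d; o=E[:3,3]
    return o+d*(z-o[2])/d[2]
E
python3 - <<'E'
from h import *
o=robot.observe(); print(o)
a=snap('scene'); b=snap('top'); w=snap('wrist')
for n,s in zip(('scene','top','wrist'),(a,b,w)): 
    print(s['vertical_fov'],s['cx'],s['cy'],np.round(s['extrinsics'],3).tolist()); np.savez(f'pics/{n}.npz',**s)
cv2.imwrite('pics/scene0.png',a['frame'][:,:,::-1]);cv2.imwrite('pics/top0.png',b['frame'][:,:,::-1])
E
```

```text
pics
{'time': 0.0, 'qpos': array([ 1.12886672e+00,  3.59484619e-01,  1.51145186e+00, -1.04254399e-05,
        1.27248917e+00, -1.15134589e-01]), 'dq': array([ 9.50685188e-04,  2.73378847e-04, -6.85749854e-04,  1.14801438e-03,
       -7.45492580e-05, -3.93720190e-04]), 'tau': array([-1.18184944e-03, -5.27626169e+01, -2.78614426e+01, -3.52089455e-04,
        1.33164754e-02, -1.18400615e-05]), 'ee_pos': array([0.19234056, 0.56761077, 0.23045832]), 'tcp_rot': array([-2.47197524e-04,  1.62669810e-01,  9.86680137e-01, -8.82547353e-04]), 'force': array([-0.46920122, -0.40927439,  0.12839038]), 'torque': array([ 0.03909565, -0.04552845,  0.00580124]), 'grip_force': 0.0, 'opening': 0.9987468355293369}
47.91913302698385 318.28053644553546 193.364070945021 [[0.267, 0.614, -0.743, 1.58], [0.964, -0.164, 0.211, -0.373], [0.008, -0.772, -0.636, 0.954], [0.0, 0.0, 0.0, 1.0]]
55.18533394897191 318.1549531971484 199.8449762157743 [[-0.021, -0.996, 0.082, 0.469], [-0.999, 0.024, 0.035, -0.077], [-0.036, -0.082, -0.996, 0.985], [0.0, 0.0, 0.0, 1.0]]
65.70646984690485 320.7105185606127 202.89578165380428 [[0.32, 0.91, 0.263, 0.126], [0.947, -0.307, -0.091, 0.591], [-0.002, 0.279, -0.96, 0.373], [0.0, 0.0, 0.0, 1.0]]
```

View pics/top0.png

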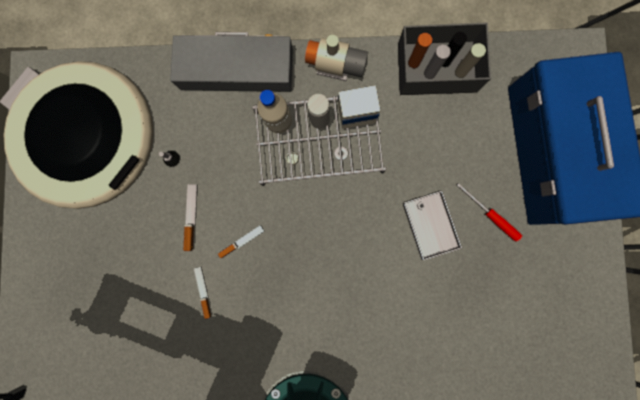

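View pics/scene0.png

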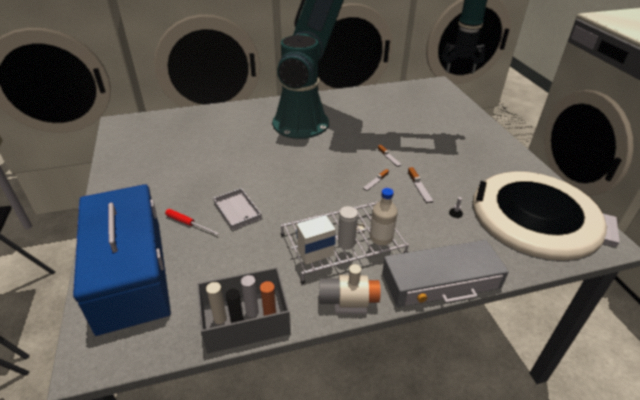

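The top view shows three stick-like things: (190,217) is the largest, then (241,241) and (203,292). The largest is the one meant. Under the shelf are two round things, at (292,158) and (341,153). The tray is at (431,225) with the nut at (420,206). Next, a close crop and measurements.

Run:
```python
from h import *
s=dict(np.load('pics/top.npz')); s['n']='top'
im=s['frame'][:,:,::-1].copy()
c1=cv2.resize(im[85:190,250:390],None,fx=5.5,fy=5.5,interpolation=cv2.INTER_CUBIC)[:,:770]
cv2.imwrite('pics/c1.png',c1)
c2=cv2.resize(im[175:325,170:275],None,fx=4,fy=4,interpolation=cv2.INTER_CUBIC); cv2.imwrite('pics/c2.png',c2)
hsv=cv2.cvtColor(im,cv2.COLOR_BGR2HSV)
m=cv2.inRange(hsv,(5,130,60),(20,255,255)); m[:,:170]=0;m[:180]=0
n,l,st,ce=cv2.connectedComponentsWithStats(m)
for i in range(1,n):
    if st[i,4]>20:
        c,(w,h),a=cv2.minAreaRect(np.argwhere(l==i)[:,::-1].astype(np.float32)); print('handle',st[i,4],c,w,h,a,pt(s,*c,.024))
w=cv2.inRange(hsv,(0,0,150),(180,60,255)); w[:175]=0
n,l,st,ce=cv2.connectedComponentsWithStats(w)
for i in range(1,n):
    if st[i,4]>40:
        c,(ww,h),a=cv2.minAreaRect(np.argwhere(l==i)[:,::-1].astype(np.float32)); print('white',st[i,4],c,ww,h,a,pt(s,*c,.007))
for n_,u,v,z in [('foot L',263,184,.03),('foot R',382,172,.03),('obj1',292,158,0.005),('obj2',341,153,.005),('shelf bl',256,103,.04),('tray A',404,203,.024),('B',440,192,.024),('C',459,247,.024),('D',424,259,.024),('nut',420,206,.013)]: print(n_,pt(s,u,v,z).round(3))
```

```text
handle 181 (187.18508911132812, 238.48342895507812) 7.463354587554932 23.336122512817383 3.012787342071533 [0.45791939 0.29051674 0.024     ]
handle 101 (225.88458251953125, 251.07688903808594) 5.547001361846924 17.47305679321289 56.3099365234375 [0.4243684  0.19168886 0.024     ]
handle 110 (205.1235809326172, 309.2021789550781) 18.438480377197266 5.846347332000732 77.00537872314453 [0.28175976 0.24403442 0.024     ]
white 1851 (64.5, 189.0) 28.0 99.0 90.0 [0.59424779 0.62544786 0.007     ]
white 353 (190.24948120117188, 205.01133728027344) 9.036124229431152 40.41281509399414 2.6025619506835938 [0.5439986  0.28957586 0.007     ]
white 42 (471.8416442871094, 196.6741943359375) 37.53514099121094 1.4798792600631714 42.27368927001953 [ 0.54806765 -0.43170358  0.007     ]
white 1991 (430.5746154785156, 224.4546356201172) 57.05252456665039 35.9016227722168 71.22196960449219 [ 0.48023412 -0.32522413  0.007     ]
white 205 (249.0, 236.0) 7.21110200881958 28.84440803527832 56.30992889404297 [0.46077793 0.13660869 0.007     ]
white 215 (200.16009521484375, 283.1938171386719) 32.0799560546875 6.970644950866699 77.00537872314453 [0.34362061 0.26270794 0.007     ]
foot L [0.591 0.095 0.03 ]
foot R [ 0.614 -0.205  0.03 ]
obj1 [0.66  0.023 0.005]
obj2 [ 0.67  -0.104  0.005]
shelf bl [0.798 0.109 0.04 ]
tray A [ 0.535 -0.258  0.024]
B [ 0.56  -0.348  0.024]
C [ 0.423 -0.388  0.024]
D [ 0.395 -0.301  0.024]
nut [ 0.527 -0.299  0.013]
```

View pics/c1.png

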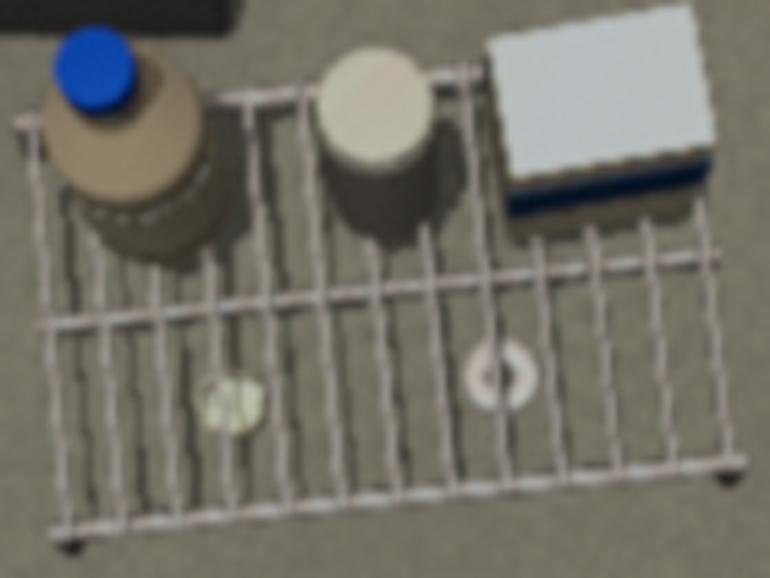

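View pics/c2.png

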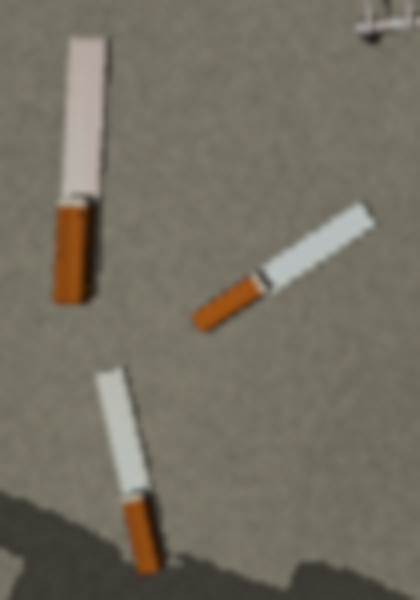

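The crop shows the washer, with its bore, at px (341,153), about (0.670,-0.104). The cap is the solid disc at (292,158). The largest stick's handle is at (187,238), origin about (0.470,0.290), yaw about 0. First I go above the stick.

{"name": "jog_arm", "arguments": {"increments": [{"gripper":0,"wz":-0.109},{"wz":-0.109},{"wz":-0.109},{"x":-28.6,"y":-27.8,"z":10},{"x":-28.6,"y":-27.8,"z":10},{"x":-28.6,"y":-27.8,"z":10},{"x":-28.6,"y":-27.8,"z":10},{"x":-28.6,"y":-27.8,"z":10},{"x":-28.6,"y":-27.8,"z":10},{"x":-28.6,"y":-27.8,"z":10},{"x":-28.6,"y":-27.8,"z":10}]}}

```text
schema error: expected keys gripper, x, y, z, wx, wy, wz
```

{"name": "jog_arm", "arguments": {"increments": [{"x":-28.6,"y":-27.8,"z":10},{"x":-28.6,"y":-27.8,"z":10},{},{},{}]}}

```text
schema error: expected keys gripper, x, y, z, wx, wy, wz
```

```bash
cat >> h.py <<'E'
def sticks(s):
    hsv=cv2.cvtColor(s['frame'],cv2.COLOR_RGB2HSV)
    m=cv2.inRange(hsv,(5,130,60),(20,255,255))
    n,l,st,ce=cv2.connectedComponentsWithStats(m)
    for i in range(1,n):
        if st[i,4]>200:
            c=cv2.boxPoints(cv2.minAreaRect(np.argwhere(l==i)[:,::-1].astype(np.float32)))
            print('handle',st[i,4],ce[i].round(),[pt(s,*p,.024)[:2].round(4).tolist() for p in c], pt(s,*ce[i],.024).round(4))
    w=cv2.inRange(hsv,(0,0,150),(180,60,255))
    n,l,st,ce=cv2.connectedComponentsWithStats(w)
    for i in range(1,n):
        if st[i,4]>300:
            c=cv2.boxPoints(cv2.minAreaRect(np.argwhere(l==i)[:,::-1].astype(np.float32)))
            print('white',st[i,4],ce[i].round(),[pt(s,*p,.007)[:2].round(4).tolist() for p in c], pt(s,*ce[i],.007).round(4))
E
python3 - <<'E'
from h import *
s=snap('wrist','w1'); sticks(s)
o=robot.observe();print(o['ee_pos'],o['tcp_rot'])
E
```

```text
handle 219 [146. 293.] [[0.2581, 0.2446], [0.2511, 0.2677], [0.2865, 0.2768], [0.2946, 0.2537]] [0.2716 0.2615 0.024 ]
white 113441 [292. 133.] [[0.3506, -0.5483], [-0.3652, 0.0946], [0.0378, 0.9039], [0.6132, 0.817]] [0.1341 0.5513 0.007 ]
white 10585 [ 45. 308.] [[0.1904, -1.6075], [0.0616, 0.0982], [0.2637, 0.245], [0.6502, -0.7317]] [ 0.2593 -0.0727  0.007 ]
white 2912 [229. 253.] [[0.2625, 0.324], [0.2031, 0.3633], [0.2505, 0.482], [0.3095, 0.453]] [0.2533 0.4173 0.007 ]
white 999 [559. 324.] [[0.5385, 0.8553], [0.5281, 0.9048], [0.6921, 1.008], [0.7011, 0.9457]] [0.6113 0.922  0.007 ]
white 1315 [166. 378.] [[0.443, 0.0588], [0.3839, 0.2336], [0.4748, 0.2244], [0.5603, 0.0297]] [0.4645 0.1616 0.007 ]
white 1305 [475. 381.] [[0.6285, 0.6686], [0.5655, 0.7053], [0.7238, 0.8088], [0.814, 0.7726]] [0.6642 0.725  0.007 ]
[0.19240915 0.56785982 0.23077184] [-1.83313180e-04  1.62677882e-01  9.86679054e-01 -5.63866783e-04]
```

View pics/w1.png

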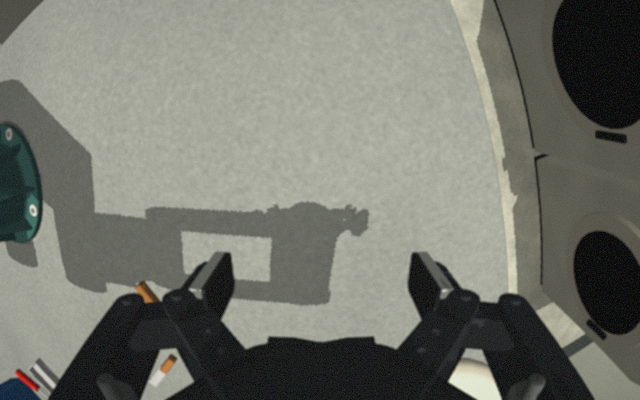

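The wrist picture looks toward tool +x. I'll turn the tool half round so that it looks forward, with tool x = world x.

{"name": "jog_arm", "arguments": {"increments": [{"gripper":0,"x":0,"y":0,"z":0,"wx":0,"wy":0,"wz":0.1482},{"gripper":0,"x":0,"y":0,"z":0,"wx":0,"wy":0,"wz":0.1482},{"gripper":0,"x":0,"y":0,"z":0,"wx":0,"wy":0,"wz":0.1482},{"gripper":0,"x":0,"y":0,"z":0,"wx":0,"wy":0,"wz":0.1482},{"gripper":0,"x":0,"y":0,"z":0,"wx":0,"wy":0,"wz":0.1482},{"gripper":0,"x":0,"y":0,"z":0,"wx":0,"wy":0,"wz":0.1482},{"gripper":0,"x":0,"y":0,"z":0,"wx":0,"wy":0,"wz":0.1482},{"gripper":0,"x":0,"y":0,"z":0,"wx":0,"wy":0,"wz":0.1482},{"gripper":0,"x":0,"y":0,"z":0,"wx":0,"wy":0,"wz":0.1482},{"gripper":0,"x":0,"y":0,"z":0,"wx":0,"wy":0,"wz":0.1482}]}}

```text
time: 1.2
ee_pos: [0.1925, 0.568, 0.231]
tcp_rot: [0.0, 0.788, 0.616, -0.0]
force: [0.4, 0.0, -0.4]
opening: 1.0
grip_force: 0.0
```

{"name": "jog_arm", "arguments": {"increments": [{"gripper":0,"x":0,"y":0,"z":0,"wx":0,"wy":0,"wz":0.1482},{"gripper":0,"x":0,"y":0,"z":0,"wx":0,"wy":0,"wz":0.1482},{"gripper":0,"x":0,"y":0,"z":0,"wx":0,"wy":0,"wz":0.1482},{"gripper":0,"x":0,"y":0,"z":0,"wx":0,"wy":0,"wz":0.1482},{"gripper":0,"x":0,"y":0,"z":0,"wx":0,"wy":0,"wz":0.1482},{"gripper":0,"x":0,"y":0,"z":0,"wx":0,"wy":0,"wz":0.1482},{"gripper":0,"x":0,"y":0,"z":0,"wx":0,"wy":0,"wz":0.1482},{"gripper":0,"x":0,"y":0,"z":0,"wx":0,"wy":0,"wz":0.1482},{"gripper":0,"x":0,"y":0,"z":0,"wx":0,"wy":0,"wz":0.1482}]}}

```text
time: 2.1
ee_pos: [0.1925, 0.568, 0.231]
tcp_rot: [0.0, 1.0, -0.004, -0.0]
force: [0.9, -0.4, 0.8]
opening: 1.0
grip_force: 0.0
```

{"name": "jog_arm", "arguments": {"increments": [{"gripper":0,"x":28.6,"y":27.8,"z":10,"wx":0,"wy":0,"wz":0},{"gripper":0,"x":28.6,"y":27.8,"z":10,"wx":0,"wy":0,"wz":0},{"gripper":0,"x":28.6,"y":27.8,"z":10,"wx":0,"wy":0,"wz":0},{"gripper":0,"x":28.6,"y":27.8,"z":10,"wx":0,"wy":0,"wz":0},{"gripper":0,"x":28.6,"y":27.8,"z":10,"wx":0,"wy":0,"wz":0},{"gripper":0,"x":28.6,"y":27.8,"z":10,"wx":0,"wy":0,"wz":0},{"gripper":0,"x":28.6,"y":27.8,"z":10,"wx":0,"wy":0,"wz":0},{"gripper":0,"x":28.6,"y":27.8,"z":10,"wx":0,"wy":0,"wz":0},{"gripper":0,"x":28.6,"y":27.8,"z":10,"wx":0,"wy":0,"wz":0},{"gripper":0,"x":28.6,"y":27.8,"z":10,"wx":0,"wy":0,"wz":0},{"gripper":0,"x":0,"y":0,"z":0,"wx":0,"wy":0,"wz":0},{"gripper":0,"x":0,"y":0,"z":0,"wx":0,"wy":0,"wz":0}]}}

```text
time: 3.3
ee_pos: [0.4785, 0.2892, 0.1309]
tcp_rot: [0.0, 1.0, -0.002, -0.001]
force: [-0.1, 0.4, 0.2]
opening: 1.001
grip_force: 0.0
```

Run:
```python
from h import *
s=snap('wrist','w2'); sticks(s)
o=robot.observe();print(o['ee_pos'],o['tcp_rot'],o['qpos'],o['time'],o['force'])
```

```text
handle 1352 [316. 222.] [[0.4301, 0.304], [0.4888, 0.3013], [0.4882, 0.2836], [0.4295, 0.285]] [0.4607 0.2936 0.024 ]
handle 637 [418. 249.] [[0.4278, 0.2232], [0.4507, 0.1868], [0.4356, 0.1756], [0.412, 0.213]] [0.433 0.2   0.024]
white 150943 [317. 172.] [[0.7725, 0.7425], [0.7674, -0.1577], [-0.1946, -0.7448], [-0.205, 1.3582]] [0.5003 0.2925 0.007 ]
white 4177 [429. 183.] [[0.5159, 0.2438], [0.5449, 0.1864], [0.476, 0.1428], [0.4462, 0.2062]] [0.491  0.1901 0.007 ]
white 1554 [167. 376.] [[0.2111, 0.5813], [0.2905, 0.4748], [0.2233, 0.4606], [0.1205, 0.5753]] [0.2217 0.5042 0.007 ]
white 1536 [475. 376.] [[0.2649, 0.1363], [0.282, 0.0877], [0.1439, 0.0016], [0.125, 0.0641]] [0.2201 0.0749 0.007 ]
[0.47792136 0.28988745 0.13109456] [ 3.06491729e-05  9.99999376e-01 -9.88458881e-04 -5.19688339e-04] [4.21402062e-01 4.11660233e-01 1.71062453e+00 4.34345573e-04
 1.02028109e+00 1.99394791e+00] 3.35 [-0.59117397 -0.39036649 -0.73435838]
```

View pics/w2.png

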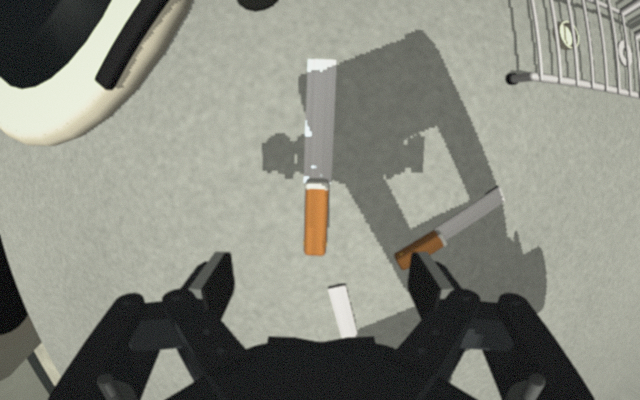

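The picture shows the largest stick's handle at px (316,222), and its tip at (322,60), so yaw is about -0.03. Grip at about (0.478,0.292). Now down and close.

{"name": "jog_arm", "arguments": {"increments": [{"gripper":0,"x":0,"y":-2.5,"z":20,"wx":0,"wy":0,"wz":0.03},{"gripper":0,"x":0,"y":0,"z":25,"wx":0,"wy":0,"wz":0},{"gripper":0,"x":0,"y":0,"z":25,"wx":0,"wy":0,"wz":0},{"gripper":0,"x":0,"y":0,"z":25,"wx":0,"wy":0,"wz":0},{"gripper":0,"x":0,"y":0,"z":20,"wx":0,"wy":0,"wz":0},{"gripper":0,"x":0,"y":0,"z":13,"wx":0,"wy":0,"wz":0},{"gripper":0,"x":0,"y":0,"z":0,"wx":0,"wy":0,"wz":0},{"gripper":0,"x":0,"y":0,"z":0,"wx":0,"wy":0,"wz":0}]}}

```text
time: 4.15
ee_pos: [0.4782, 0.2931, 0.0038]
tcp_rot: [-0.0, 1.0, -0.015, 0.0]
force: [1.2, -0.1, 1.1]
opening: 0.999
grip_force: 0.0
```

{"name": "jog_arm", "arguments": {"increments": [{"gripper":1,"x":0,"y":0,"z":0,"wx":0,"wy":0,"wz":0},{"gripper":1,"x":0,"y":0,"z":0,"wx":0,"wy":0,"wz":0},{"gripper":1,"x":0,"y":0,"z":0,"wx":0,"wy":0,"wz":0},{"gripper":1,"x":0,"y":0,"z":0,"wx":0,"wy":0,"wz":0},{"gripper":1,"x":0,"y":0,"z":0,"wx":0,"wy":0,"wz":0},{"gripper":1,"x":0,"y":0,"z":0,"wx":0,"wy":0,"wz":0},{"gripper":1,"x":0,"y":0,"z":0,"wx":0,"wy":0,"wz":0},{"gripper":1,"x":0,"y":0,"z":0,"wx":0,"wy":0,"wz":0}]}}

```text
time: 4.95
ee_pos: [0.4787, 0.2925, 0.0039]
tcp_rot: [-0.0, 1.0, -0.016, 0.0]
force: [-0.8, -0.6, 5.5]
opening: 0.22
grip_force: 60.0
```

{"name": "jog_arm", "arguments": {"increments": [{"gripper":1,"x":0,"y":0,"z":-10,"wx":0,"wy":0,"wz":0},{"gripper":1,"x":0,"y":0,"z":-20,"wx":0,"wy":0,"wz":0},{"gripper":1,"x":0,"y":0,"z":-20,"wx":0,"wy":0,"wz":0},{"gripper":1,"x":0,"y":0,"z":-20,"wx":0,"wy":0,"wz":0},{"gripper":1,"x":0,"y":0,"z":0,"wx":0,"wy":0,"wz":-0.107}]}}

```text
time: 5.45
ee_pos: [0.4801, 0.2932, 0.0763]
tcp_rot: [-0.001, 0.999, 0.039, 0.002]
force: [0.9, 0.5, -0.9]
opening: 0.217
grip_force: 59.3
```

{"name": "jog_arm", "arguments": {"increments": [{"gripper":1,"x":-3.15,"y":34.2,"z":0,"wx":0,"wy":0,"wz":0},{"gripper":1,"x":-3.15,"y":34.2,"z":0,"wx":0,"wy":0,"wz":0},{"gripper":1,"x":-3.15,"y":34.2,"z":0,"wx":0,"wy":0,"wz":0},{"gripper":1,"x":-3.15,"y":34.2,"z":0,"wx":0,"wy":0,"wz":0},{"gripper":1,"x":-3.15,"y":34.2,"z":0,"wx":0,"wy":0,"wz":0},{"gripper":1,"x":-3.15,"y":34.2,"z":0,"wx":0,"wy":0,"wz":0},{"gripper":1,"x":-3.15,"y":34.2,"z":0,"wx":0,"wy":0,"wz":0},{"gripper":1,"x":-3.15,"y":34.2,"z":0,"wx":0,"wy":0,"wz":0},{"gripper":1,"x":-3.15,"y":34.2,"z":0,"wx":0,"wy":0,"wz":0},{"gripper":1,"x":-3.15,"y":34.2,"z":0,"wx":0,"wy":0,"wz":0},{"gripper":1,"x":-3.15,"y":34.2,"z":0,"wx":0,"wy":0,"wz":0},{"gripper":1,"x":-3.15,"y":34.2,"z":0,"wx":0,"wy":0,"wz":0}]}}

```text
time: 6.65
ee_pos: [0.4715, -0.1211, 0.0738]
tcp_rot: [0.0, 0.999, 0.038, 0.0]
force: [0.2, 0.4, -1.5]
opening: 0.219
grip_force: 59.2
```

{"name": "jog_arm", "arguments": {"increments": [{"gripper":1,"x":0,"y":0,"z":20,"wx":0,"wy":0,"wz":0},{"gripper":1,"x":0,"y":0,"z":20,"wx":0,"wy":0,"wz":0},{"gripper":1,"x":0,"y":0,"z":0,"wx":0,"wy":0,"wz":0},{"gripper":1,"x":0,"y":0,"z":0,"wx":0,"wy":0,"wz":0}]}}

```text
time: 7.05
ee_pos: [0.4714, -0.1195, 0.0335]
tcp_rot: [-0.0, 0.999, 0.038, -0.001]
force: [0.0, -0.7, -1.2]
opening: 0.221
grip_force: 59.2
```

Run:
```python
from h import *
s=snap('wrist'); np.savez('pics/w3.npz',**s)
f=s['frame'][:,:,::-1]; cv2.imwrite('pics/w3.png',cv2.resize(f[0:300,160:560],None,fx=2,fy=2,interpolation=cv2.INTER_CUBIC))
t=snap('top','top1')
o=robot.observe();print(o['ee_pos'],o['tcp_rot'],o['time'],o['force'])
```

```text
[ 0.47232376 -0.11964429  0.03418709] [2.75426962e-04 9.99269728e-01 3.82060092e-02 4.85947916e-04] 7.15 [-0.04759279 -0.62653823 -1.94623047]
```

View pics/w3.png

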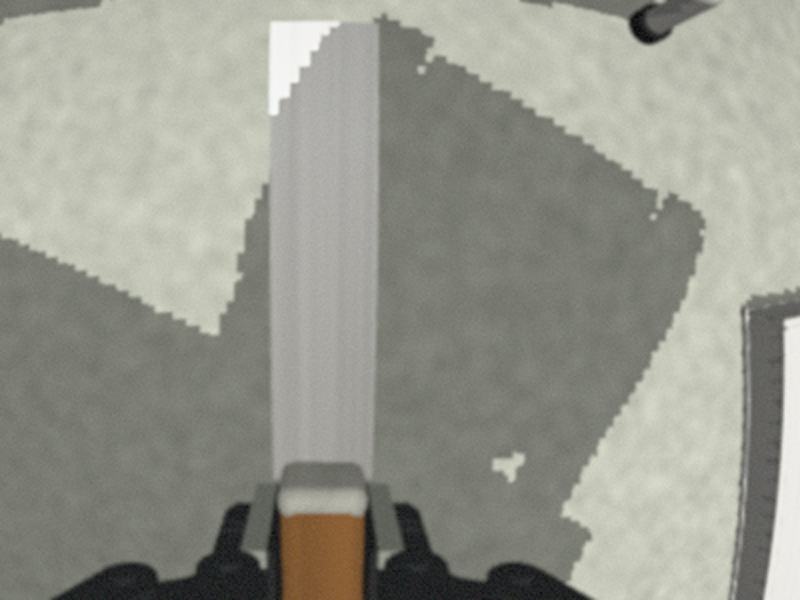

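The view shows the stick straight in the grip, its tip end at crop (325,22), and the shelf's right front foot at crop (650,24).

Run:
```python
from h import *
s=dict(np.load('pics/w3.npz')); s['n']='wrist'
P=lambda u,v,z: pt(s,160+u/2,v/2,z)
for z in (.030,.037,.044):
    a,b=P(269,22,z),P(379,22,z); c,d=P(273,470,z),P(373,470,z)
    print(z,a.round(4),b.round(4),np.linalg.norm(a-b).round(4),'base',c.round(4),d.round(4),np.linalg.norm(c-d).round(4))
print('foot',P(650,26,0),P(650,26,.01))
t=dict(np.load('pics/top.npz')); t['n']='top'
im=t['frame'][:,:,::-1]
# crop points of the front rod, foot bottoms, and washer
Q=lambda u,v,z: pt(t,250+u/5.5,85+v/5.5,z).round(4)
print('rod L/R',Q(62,533,.037),Q(738,463,.037),'feet',Q(72,546,0.),Q(730,478,0.))
print('washer',Q(502,375,.005),'cap',Q(233,405,.014))
```

```text
0.03 [ 0.5924 -0.0978  0.03  ] [ 0.5945 -0.1235  0.03  ] 0.0258 base [ 0.4822 -0.1063  0.03  ] [ 0.4842 -0.1316  0.03  ] 0.0254
0.037 [ 0.59   -0.0986  0.037 ] [ 0.5919 -0.123   0.037 ] 0.0245 base [ 0.4851 -0.1067  0.037 ] [ 0.487  -0.1308  0.037 ] 0.0242
0.044 [ 0.5876 -0.0994  0.044 ] [ 0.5894 -0.1226  0.044 ] 0.0233 base [ 0.488 -0.107  0.044] [ 0.4898 -0.1299  0.044 ] 0.023
foot [ 0.62198409 -0.21033853  0.        ] [ 0.61745037 -0.2048561   0.01      ]
rod L/R [0.5955 0.0982 0.037 ] [ 0.6195 -0.2095  0.037 ] feet [0.5942 0.1003 0.    ] [ 0.6183 -0.2108  0.    ]
washer [ 0.6694 -0.105   0.005 ] cap [0.6569 0.0213 0.014 ]
```

Tip checks out: the end is at (0.591,-0.111), the sole centre about (0.580,-0.111). The washer is 90 mm farther along tool x. I lower to 14 mm and slide in.

{"name": "jog_arm", "arguments": {"increments": [{"gripper":1,"x":0,"y":0,"z":16,"wx":0,"wy":0,"wz":0},{"gripper":1,"x":0,"y":1,"z":0,"wx":0,"wy":0,"wz":0},{"gripper":1,"x":0,"y":0,"z":0,"wx":0,"wy":0,"wz":0},{"gripper":1,"x":10,"y":0,"z":0,"wx":0,"wy":0,"wz":0},{"gripper":1,"x":10,"y":0,"z":0,"wx":0,"wy":0,"wz":0},{"gripper":1,"x":10,"y":0,"z":0,"wx":0,"wy":0,"wz":0}]}}

```text
time: 7.75
ee_pos: [0.5036, -0.1186, 0.0179]
tcp_rot: [0.0, 0.999, 0.038, 0.001]
force: [-1.0, -0.4, -0.7]
opening: 0.22
grip_force: 59.2
```

{"name": "jog_arm", "arguments": {"increments": [{"gripper":1,"x":10,"y":0,"z":0,"wx":0,"wy":0,"wz":0},{"gripper":1,"x":10,"y":0,"z":0,"wx":0,"wy":0,"wz":0},{"gripper":1,"x":10,"y":0,"z":0,"wx":0,"wy":0,"wz":0},{"gripper":1,"x":10,"y":0,"z":0,"wx":0,"wy":0,"wz":0},{"gripper":1,"x":10,"y":0,"z":0,"wx":0,"wy":0,"wz":0},{"gripper":1,"x":10,"y":0,"z":0,"wx":0,"wy":0,"wz":0},{"gripper":1,"x":0,"y":0,"z":0,"wx":0,"wy":0,"wz":0},{"gripper":1,"x":0,"y":0,"z":0,"wx":0,"wy":0,"wz":0}]}}

```text
time: 8.55
ee_pos: [0.5615, -0.1138, 0.0172]
tcp_rot: [-0.0, 0.999, 0.038, -0.0]
force: [0.6, 0.4, -2.1]
opening: 0.22
grip_force: 59.2
```

Run:
```python
from h import *
s=snap('wrist'); np.savez('pics/w4.npz',**s)
t=snap('top'); a=snap('scene')
f=s['frame'][:,:,::-1]; w=cv2.resize(f[0:200,200:450],None,fx=3,fy=3,interpolation=cv2.INTER_CUBIC)[:300]
g=t['frame'][:,:,::-1]; g=cv2.resize(g[130:200,290:390],None,fx=4,fy=4,interpolation=cv2.INTER_CUBIC)
out=np.zeros((590,750,3),np.uint8); out[:300]=w; out[300:580,:400]=g
cv2.imwrite('pics/w4.png',out)
o=robot.observe();print(o['ee_pos'],o['tcp_rot'],o['time'],o['force'],o['torque'])
```

```text
[ 0.56080575 -0.11373228  0.01718918] [-9.78336026e-05  9.99280431e-01  3.79257309e-02 -4.99918900e-04] 8.7 [-0.11964753 -0.52814195 -1.19849235] [ 0.00559716  0.01140691 -0.02638058]
```

View pics/w4.png

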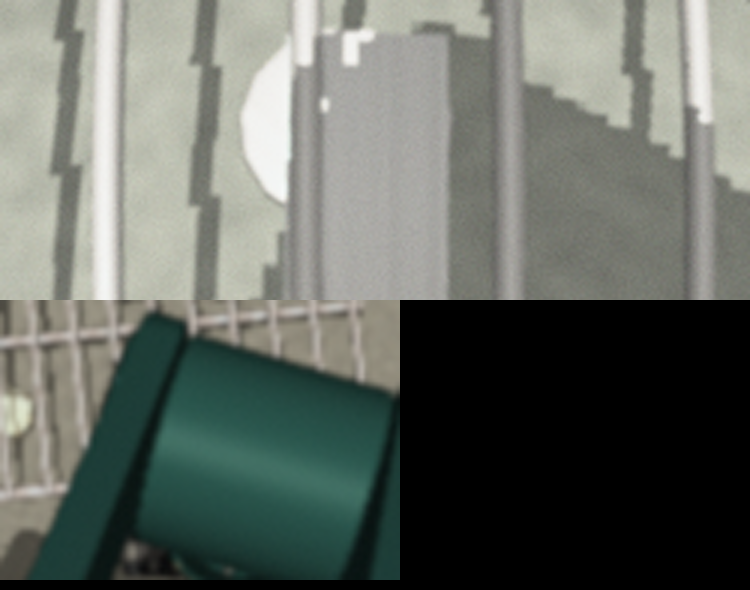

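The view shows the washer sticking out to the left of the stick, its arc from crop (288,38) through (241,120) to (288,203). I fit a circle to the visible arc on the plane z = 5 mm.

Run:
```python
from h import *
from scipy.optimize import least_squares
s=dict(np.load('pics/w4.npz')); s['n']='wrist'
g=cv2.cvtColor(s['frame'],cv2.COLOR_RGB2GRAY)
P=[]
for v in range(16,66,3):
    row=g[v,270:297].astype(float); k=np.argmax(np.diff(row)); print((v,270+k,int(np.diff(row)[k])),end=' ')
    if np.diff(row)[k]>12: P.append(pt(s,270.5+k,v,.004)[:2])
P=np.array(P)
r=least_squares(lambda c:np.linalg.norm(P-c,axis=1)-.018,[.67,-.105],loss='soft_l1',f_scale=.0005); print(r.x,np.abs(r.fun).max())
T=np.array(robot.observe()['ee_pos']); R_=R.from_quat([.99928,.0379,0,0]).as_matrix()
tip=T+R_@[.108,0,0]; print('tip',tip,'shift in tool',(R_.T@([*r.x,0]-tip))[:2]*1000)
a,b=pt(s,200+293/3,33/3,.021),pt(s,200+450/3,33/3,.021); print(a,b)
```

```text
(16, np.int64(270), 25) (19, np.int64(270), 33) (22, np.int64(273), 25) (25, np.int64(273), 34) (28, np.int64(272), 28) (31, np.int64(273), 33) (34, np.int64(272), 33) (37, np.int64(272), 38) (40, np.int64(272), 38) (43, np.int64(272), 30) (46, np.int64(280), 31) (49, np.int64(270), 38) (52, np.int64(270), 32) (55, np.int64(283), 28) (58, np.int64(270), 33) (61, np.int64(286), 29) (64, np.int64(289), 26) [ 0.67425351 -0.09842267] 0.004359584615620627
tip [ 0.66849549 -0.10555175  0.01718918] shift in tool [ 6.28147558 -6.67245651]
[ 0.68007956 -0.09426929  0.021     ] [ 0.68197834 -0.11746654  0.021     ]
```

Run:
```python
from h import *
from scipy.optimize import least_squares
s=dict(np.load('pics/w4.npz')); s['n']='wrist'
g=cv2.cvtColor(s['frame'],cv2.COLOR_RGB2GRAY)
m=(g[8:72,276:297]>222).astype(np.uint8)
n,l,st,ce=cv2.connectedComponentsWithStats(m); k=1+np.argmax(st[1:,4]); print(st[k])
P=[]
for v in range(64):
    c=np.where(l[v]==k)[0]
    if len(c) and c[0]<18: P.append(pt(s,276+c[0]-.5,8+v,.005)[:2]); print((8+v,276+c[0]),end=' ')
P=np.array(P)
r=least_squares(lambda c:np.linalg.norm(P-c,axis=1)-.018,[.67,-.105],loss='soft_l1',f_scale=.0005); print(r.x,np.abs(r.fun).max())
T=np.array([.5610,-.1138,.0172]); R_=R.from_quat([.99928,.0379,0,0]).as_matrix()
tip=T+R_@[.108,0,0]; print('shift in tool',(R_.T@([*r.x,0]-tip))[:2]*1000)
```

```text
[  5   7  16  52 560]
(17, np.int64(293)) (18, np.int64(292)) (19, np.int64(291)) (20, np.int64(290)) (21, np.int64(289)) (22, np.int64(288)) (23, np.int64(288)) (24, np.int64(286)) (25, np.int64(286)) (26, np.int64(285)) (27, np.int64(285)) (28, np.int64(285)) (29, np.int64(284)) (30, np.int64(284)) (31, np.int64(283)) (32, np.int64(283)) (33, np.int64(283)) (34, np.int64(282)) (35, np.int64(282)) (36, np.int64(281)) (37, np.int64(281)) (38, np.int64(281)) (39, np.int64(281)) (40, np.int64(281)) (41, np.int64(281)) (42, np.int64(281)) (43, np.int64(281)) (44, np.int64(282)) (45, np.int64(282)) (46, np.int64(282)) (47, np.int64(282)) (48, np.int64(282)) (49, np.int64(282)) (50, np.int64(282)) (51, np.int64(282)) (52, np.int64(283)) (53, np.int64(283)) (54, np.int64(284)) (55, np.int64(284)) (56, np.int64(285)) (57, np.int64(285)) (58, np.int64(286)) (59, np.int64(287)) (60, np.int64(287)) (61, np.int64(288)) (62, np.int64(288)) (63, np.int64(289)) (64, np.int64(291)) (65, np.int64(292)) (66, np.int64(293)) [ 0.6701361  -0.10363628] 0.0004014730248070274
shift in tool [ 1.59242609 -1.86793912]
```

Clean fit: the washer is at (0.670,-0.1036), so I correct by x +2, y -2 and lower close to contact.

{"name": "jog_arm", "arguments": {"increments": [{"gripper":1,"x":2,"y":-2,"z":2,"wx":0,"wy":0,"wz":0},{"gripper":1,"x":0,"y":0,"z":2,"wx":0,"wy":0,"wz":0},{"gripper":1,"x":0,"y":0,"z":1,"wx":0,"wy":0,"wz":0},{"gripper":1,"x":0,"y":0,"z":0,"wx":0,"wy":0,"wz":0},{"gripper":1,"x":0,"y":0,"z":0,"wx":0,"wy":0,"wz":0}]}}

```text
time: 9.2
ee_pos: [0.5633, -0.1117, 0.0122]
tcp_rot: [0.0, 0.999, 0.038, -0.0]
force: [0.1, -0.5, 0.1]
opening: 0.219
grip_force: 59.2
```

{"name": "jog_arm", "arguments": {"increments": [{"gripper":1,"x":0,"y":0,"z":0.5,"wx":0,"wy":0,"wz":0},{"gripper":1,"x":0,"y":0,"z":0.5,"wx":0,"wy":0,"wz":0},{"gripper":1,"x":0,"y":0,"z":0,"wx":0,"wy":0,"wz":0}]}}

```text
time: 9.5
ee_pos: [0.5634, -0.1117, 0.0113]
tcp_rot: [0.0, 0.999, 0.038, -0.0]
force: [0.0, -0.2, -1.3]
opening: 0.22
grip_force: 59.2
```

```bash
cat >> h.py <<'E'
def ft(k=6):
    F=[];Q=[]
    for _ in range(k):
        robot.snapshot('top'); o=robot.observe(); F.append(o['force']);Q.append(o['torque'])
    print(np.mean(F,0).round(2),np.mean(Q,0).round(3),np.std(F,0).round(2),o['ee_pos'].round(4),o['time'])
E
python3 -c "
from h import *
ft()"
```

```text
[-0.09  0.18 -1.05] [-0.001  0.021  0.002] [0.59 0.35 0.48] [ 0.5635 -0.1117  0.0113] 9.8
```

No load yet (-1.05 N is the stick's own weight). The torque is a sensitive gauge, about 0.11 Nm per N.

{"name": "jog_arm", "arguments": {"increments": [{"gripper":1,"x":0,"y":0,"z":0.5,"wx":0,"wy":0,"wz":0},{"gripper":1,"x":0,"y":0,"z":0.5,"wx":0,"wy":0,"wz":0},{"gripper":1,"x":0,"y":0,"z":0,"wx":0,"wy":0,"wz":0}]}}

```text
time: 10.1
ee_pos: [0.5634, -0.1117, 0.0102]
tcp_rot: [0.0, 0.999, 0.038, -0.0]
force: [-0.6, 0.5, -1.1]
opening: 0.221
grip_force: 59.2
```

```bash
python3 -c "
from h import *
ft(4)"
```

```text
[-0.13 -0.3  -1.1 ] [-0.021  0.03   0.004] [0.18 0.58 0.71] [ 0.5634 -0.1117  0.0103] 10.3
```

{"name": "jog_arm", "arguments": {"increments": [{"gripper":1,"x":0,"y":0,"z":0.5,"wx":0,"wy":0,"wz":0},{"gripper":1,"x":0,"y":0,"z":0,"wx":0,"wy":0,"wz":0}]}}

```text
time: 10.5
ee_pos: [0.5634, -0.1117, 0.0098]
tcp_rot: [0.0, 0.999, 0.038, -0.0]
force: [0.1, 0.4, -0.6]
opening: 0.218
grip_force: 59.2
```

```bash
python3 -c "
from h import *
ft(4)"
```

```text
[ 0.13 -0.17 -1.43] [-0.026  0.035 -0.029] [0.37 0.32 0.61] [ 0.5634 -0.1117  0.0098] 10.7
```

{"name": "jog_arm", "arguments": {"increments": [{"gripper":1,"x":0,"y":0,"z":0.4,"wx":0,"wy":0,"wz":0},{"gripper":1,"x":0,"y":0,"z":0,"wx":0,"wy":0,"wz":0}]}}

```text
time: 10.9
ee_pos: [0.5634, -0.1117, 0.0094]
tcp_rot: [0.0, 0.999, 0.038, -0.0]
force: [0.3, -0.0, -1.1]
opening: 0.221
grip_force: 59.2
```

```bash
python3 -c "
from h import *
ft(3)"
```

```text
[-0.04 -0.38 -0.98] [-0.006  0.028  0.   ] [0.29 0.25 0.27] [ 0.5634 -0.1117  0.0094] 11.05
```

{"name": "jog_arm", "arguments": {"increments": [{"gripper":1,"x":0,"y":0,"z":0.4,"wx":0,"wy":0,"wz":0},{"gripper":1,"x":0,"y":0,"z":0,"wx":0,"wy":0,"wz":0}]}}

```text
time: 11.25
ee_pos: [0.5635, -0.1117, 0.009]
tcp_rot: [0.0, 0.999, 0.038, -0.0]
force: [0.4, 0.3, -0.4]
opening: 0.219
grip_force: 59.2
```

```bash
python3 -c "
from h import *
ft(3)"
```

```text
[-0.71 -0.04 -0.78] [ 0.015  0.013 -0.024] [0.53 0.21 0.44] [ 0.5634 -0.1117  0.009 ] 11.4
```

{"name": "jog_arm", "arguments": {"increments": [{"gripper":1,"x":0,"y":0,"z":0.3,"wx":0,"wy":0,"wz":0},{"gripper":1,"x":0,"y":0,"z":0,"wx":0,"wy":0,"wz":0}]}}

```text
time: 11.6
ee_pos: [0.5634, -0.1117, 0.0088]
tcp_rot: [0.0, 0.999, 0.038, -0.0]
force: [-0.4, 0.6, -1.0]
opening: 0.221
grip_force: 59.3
```

```bash
python3 -c "
from h import *
ft(3)"
```

```text
[-0.17 -0.24  0.4 ] [-0.005 -0.009 -0.01 ] [0.51 0.35 0.03] [ 0.5634 -0.1117  0.0088] 11.75
```

{"name": "jog_arm", "arguments": {"increments": [{"gripper":1,"x":0,"y":0,"z":0.3,"wx":0,"wy":0,"wz":0},{"gripper":1,"x":0,"y":0,"z":0,"wx":0,"wy":0,"wz":0}]}}

```text
time: 11.95
ee_pos: [0.5634, -0.1117, 0.0085]
tcp_rot: [0.0, 0.999, 0.038, -0.0]
force: [-1.0, 0.2, 1.8]
opening: 0.218
grip_force: 59.5
```

```bash
python3 -c "
from h import *
ft(3)"
```

```text
[-1.54  0.23  1.51] [-0.014 -0.017 -0.013] [0.34 0.32 0.25] [ 0.5634 -0.1117  0.0085] 12.1
```

Contact: about 2.6 N net, stiffness about 4 N/mm. Press 0.6 mm more.

{"name": "jog_arm", "arguments": {"increments": [{"gripper":1,"x":0,"y":0,"z":0.3,"wx":0,"wy":0,"wz":0},{"gripper":1,"x":0,"y":0,"z":0.3,"wx":0,"wy":0,"wz":0},{"gripper":1,"x":0,"y":0,"z":0,"wx":0,"wy":0,"wz":0}]}}

```text
time: 12.4
ee_pos: [0.5633, -0.1117, 0.0079]
tcp_rot: [0.0, 0.999, 0.038, -0.0]
force: [-2.4, 0.3, 4.5]
opening: 0.221
grip_force: 59.9
```

```bash
python3 -c "
from h import *
ft(4)"
```

```text
[-2.47  0.04  4.29] [ 0.001 -0.024 -0.007] [0.44 0.3  0.25] [ 0.5633 -0.1117  0.0079] 12.6
```

About 5.4 N. Start dragging gently.

{"name": "jog_arm", "arguments": {"increments": [{"gripper":1,"x":-1,"y":0,"z":0,"wx":0,"wy":0,"wz":0},{"gripper":1,"x":-2,"y":0,"z":0,"wx":0,"wy":0,"wz":0},{"gripper":1,"x":-3,"y":0,"z":0,"wx":0,"wy":0,"wz":0},{"gripper":1,"x":-3,"y":0,"z":0,"wx":0,"wy":0,"wz":0},{"gripper":1,"x":-3,"y":0,"z":0,"wx":0,"wy":0,"wz":0}]}}

```text
time: 13.1
ee_pos: [0.5519, -0.1128, 0.008]
tcp_rot: [0.0, 0.999, 0.038, 0.001]
force: [2.3, 0.1, 3.3]
opening: 0.221
grip_force: 59.7
```

{"name": "jog_arm", "arguments": {"increments": [{"gripper":1,"x":-3,"y":0,"z":0,"wx":0,"wy":0,"wz":0},{"gripper":1,"x":-3,"y":0,"z":0,"wx":0,"wy":0,"wz":0},{"gripper":1,"x":-3,"y":0,"z":0,"wx":0,"wy":0,"wz":0}]}}

```text
time: 13.4
ee_pos: [0.5426, -0.1134, 0.008]
tcp_rot: [0.0, 0.999, 0.038, 0.0]
force: [2.4, 0.7, 3.5]
opening: 0.218
grip_force: 59.7
```

```bash
python3 -c "
from h import *
ft(4)
s=snap('wrist'); f=s['frame'][:,:,::-1]
cv2.imwrite('pics/w5.png',cv2.resize(f[0:200,200:450],None,fx=3,fy=3,interpolation=cv2.INTER_CUBIC))"
```

```text
[ 0.82 -0.73  4.09] [-0.077 -0.655 -0.074] [0.94 0.56 0.77] [ 0.5419 -0.1133  0.0078] 13.6
```

View pics/w5.png

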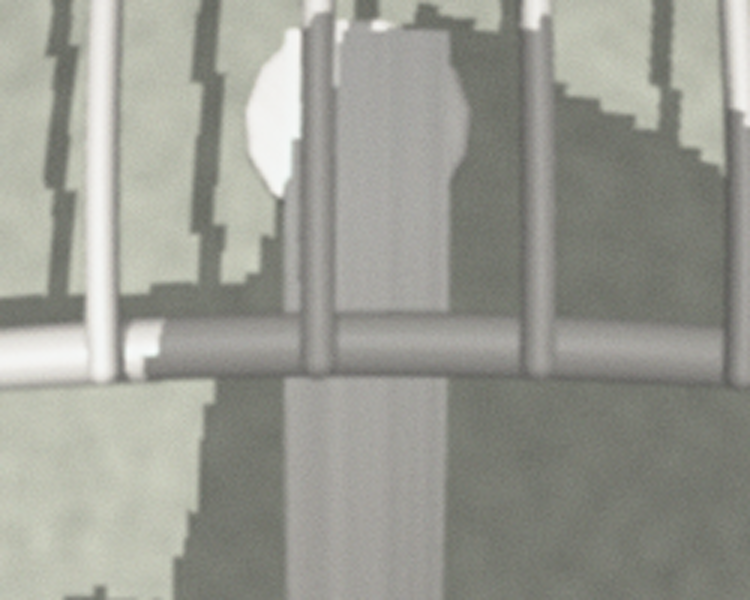

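The washer shows on both sides of the tip (crop x 247 to 468), so it is following. Keep dragging.

{"name": "jog_arm", "arguments": {"increments": [{"gripper":1,"x":-2,"y":0,"z":0,"wx":0,"wy":0,"wz":0},{"gripper":1,"x":-4,"y":0,"z":0,"wx":0,"wy":0,"wz":0},{"gripper":1,"x":-4,"y":0,"z":0,"wx":0,"wy":0,"wz":0},{"gripper":1,"x":-4,"y":0,"z":0,"wx":0,"wy":0,"wz":0},{"gripper":1,"x":-4,"y":0,"z":0,"wx":0,"wy":0,"wz":0},{"gripper":1,"x":-4,"y":0,"z":0,"wx":0,"wy":0,"wz":0},{"gripper":1,"x":-4,"y":0,"z":0,"wx":0,"wy":0,"wz":0},{"gripper":1,"x":-4,"y":0,"z":0,"wx":0,"wy":0,"wz":0}]}}

```text
time: 14.45
ee_pos: [0.5123, -0.1156, 0.0079]
tcp_rot: [0.0, 0.999, 0.038, 0.0]
force: [2.9, 0.3, 3.5]
opening: 0.22
grip_force: 59.8
```

{"name": "jog_arm", "arguments": {"increments": [{"gripper":1,"x":-4,"y":0,"z":0,"wx":0,"wy":0,"wz":0},{"gripper":1,"x":-4,"y":0,"z":0,"wx":0,"wy":0,"wz":0},{"gripper":1,"x":-4,"y":0,"z":0,"wx":0,"wy":0,"wz":0},{"gripper":1,"x":-4,"y":0,"z":0,"wx":0,"wy":0,"wz":0},{"gripper":1,"x":-4,"y":0,"z":0,"wx":0,"wy":0,"wz":0},{"gripper":1,"x":-4,"y":0,"z":0,"wx":0,"wy":0,"wz":0},{"gripper":1,"x":-4,"y":0,"z":0,"wx":0,"wy":0,"wz":0},{"gripper":1,"x":-4,"y":0,"z":0,"wx":0,"wy":0,"wz":0}]}}

```text
time: 15.25
ee_pos: [0.4804, -0.118, 0.0078]
tcp_rot: [0.0, 0.999, 0.038, 0.0]
force: [3.8, -0.4, 3.9]
opening: 0.22
grip_force: 59.8
```

{"name": "jog_arm", "arguments": {"increments": [{"gripper":1,"x":-4,"y":0,"z":0,"wx":0,"wy":0,"wz":0},{"gripper":1,"x":-4,"y":0,"z":0,"wx":0,"wy":0,"wz":0},{"gripper":1,"x":-4,"y":0,"z":0,"wx":0,"wy":0,"wz":0},{"gripper":1,"x":-4,"y":0,"z":0,"wx":0,"wy":0,"wz":0},{"gripper":1,"x":-4,"y":0,"z":0,"wx":0,"wy":0,"wz":0},{"gripper":1,"x":-4,"y":0,"z":0,"wx":0,"wy":0,"wz":0},{"gripper":1,"x":0,"y":0,"z":0,"wx":0,"wy":0,"wz":0},{"gripper":1,"x":0,"y":0,"z":0,"wx":0,"wy":0,"wz":0}]}}

```text
time: 16.05
ee_pos: [0.4556, -0.1196, 0.0077]
tcp_rot: [-0.0, 0.999, 0.038, -0.001]
force: [-1.6, -0.4, 5.4]
opening: 0.216
grip_force: 60.1
```

```bash
python3 -c "
from h import *
o=robot.observe();print(o['ee_pos'],o['time'],o['force'])
s=snap('wrist'); f=s['frame'][:,:,::-1]; np.savez('pics/w6.npz',**s)
cv2.imwrite('pics/w6.png',cv2.resize(f[0:200,200:450],None,fx=3,fy=3,interpolation=cv2.INTER_CUBIC))"
```

```text
[ 0.45560793 -0.11962985  0.00770305] 16.05 [-1.58314884 -0.40551039  5.38237235]
```

View pics/w6.png

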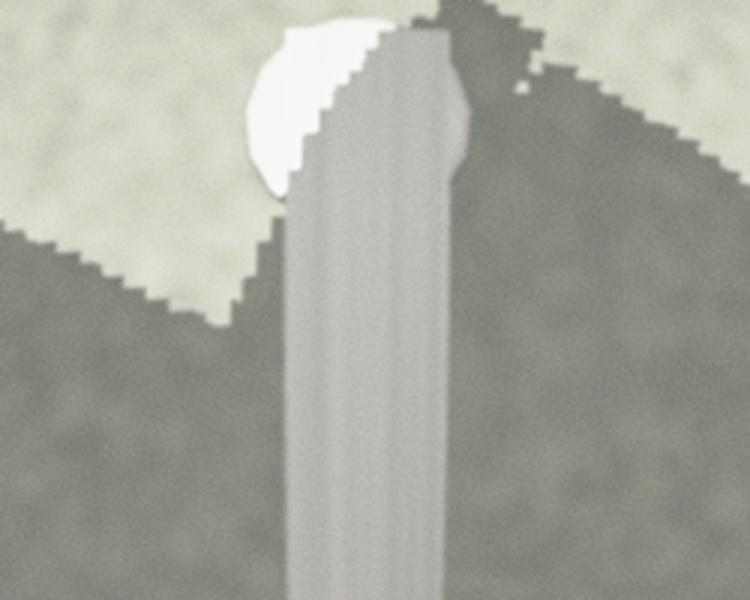

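The washer is out on the open bench, white arc around crop (355,120), about 45 mm in front of the edge. Lift the stick off, carry it left and lower it to the bench.

{"name": "jog_arm", "arguments": {"increments": [{"gripper":1,"x":0,"y":0,"z":-5,"wx":0,"wy":0,"wz":0},{"gripper":1,"x":0,"y":0,"z":-20,"wx":0,"wy":0,"wz":0},{"gripper":1,"x":-6.7,"y":-30,"z":0,"wx":0,"wy":0,"wz":0},{"gripper":1,"x":-10,"y":-30,"z":0,"wx":0,"wy":0,"wz":0},{"gripper":1,"x":-10,"y":-30,"z":0,"wx":0,"wy":0,"wz":0},{"gripper":1,"x":0,"y":-30,"z":0,"wx":0,"wy":0,"wz":0},{"gripper":1,"x":0,"y":0,"z":12,"wx":0,"wy":0,"wz":0},{"gripper":1,"x":0,"y":0,"z":10,"wx":0,"wy":0,"wz":0},{"gripper":1,"x":0,"y":0,"z":3,"wx":0,"wy":0,"wz":0},{"gripper":1,"x":0,"y":0,"z":0,"wx":0,"wy":0,"wz":0}]}}

```text
time: 17.1
ee_pos: [0.4201, -0.0025, 0.0071]
tcp_rot: [-0.0, 0.999, 0.038, -0.001]
force: [-0.4, 0.5, -1.1]
opening: 0.221
grip_force: 59.2
```

{"name": "jog_arm", "arguments": {"increments": [{"gripper":1,"x":0,"y":0,"z":1,"wx":0,"wy":0,"wz":0},{"gripper":1,"x":0,"y":0,"z":1,"wx":0,"wy":0,"wz":0},{"gripper":1,"x":0,"y":0,"z":0,"wx":0,"wy":0,"wz":0}]}}

```text
time: 17.4
ee_pos: [0.4211, -0.0025, 0.0059]
tcp_rot: [0.0, 0.999, 0.038, 0.0]
force: [-0.3, -0.9, -0.4]
opening: 0.224
grip_force: 59.3
```

{"name": "jog_arm", "arguments": {"increments": [{"gripper":1,"x":0,"y":0,"z":0.7,"wx":0,"wy":0,"wz":0},{"gripper":1,"x":0,"y":0,"z":0.6,"wx":0,"wy":0,"wz":0},{"gripper":1,"x":0,"y":0,"z":0,"wx":0,"wy":0,"wz":0}]}}

```text
time: 17.7
ee_pos: [0.421, -0.0022, 0.0045]
tcp_rot: [0.0, 0.999, 0.038, 0.0]
force: [-0.0, -0.6, -1.1]
opening: 0.222
grip_force: 59.3
```

{"name": "jog_arm", "arguments": {"increments": [{"gripper":1,"x":0,"y":0,"z":0.6,"wx":0,"wy":0,"wz":0},{"gripper":1,"x":0,"y":0,"z":0,"wx":0,"wy":0,"wz":0},{"gripper":0,"x":0,"y":0,"z":0,"wx":0,"wy":0,"wz":0},{"gripper":0,"x":0,"y":0,"z":0,"wx":0,"wy":0,"wz":0},{"gripper":0,"x":0,"y":0,"z":0,"wx":0,"wy":0,"wz":0},{"gripper":0,"x":0,"y":0,"z":0,"wx":0,"wy":0,"wz":0},{"gripper":0,"x":0,"y":0,"z":0,"wx":0,"wy":0,"wz":0},{"gripper":0,"x":0,"y":0,"z":-10,"wx":0,"wy":0,"wz":0},{"gripper":0,"x":0,"y":0,"z":-30,"wx":0,"wy":0,"wz":0},{"gripper":0,"x":0,"y":0,"z":-40,"wx":0,"wy":0,"wz":0},{"gripper":0,"x":0,"y":0,"z":-40,"wx":0,"wy":0,"wz":0},{"gripper":0,"x":0,"y":0,"z":0,"wx":0,"wy":0,"wz":0}]}}

```text
time: 18.9
ee_pos: [0.4245, -0.0027, 0.1289]
tcp_rot: [0.001, 0.999, 0.038, 0.005]
force: [0.5, 0.2, 0.0]
opening: 1.004
grip_force: 0.0
```

{"name": "jog_arm", "arguments": {"increments": [{"gripper":0,"x":16.8,"y":29.4,"z":0,"wx":0,"wy":0,"wz":0},{"gripper":0,"x":16.8,"y":29.4,"z":0,"wx":0,"wy":0,"wz":0},{"gripper":0,"x":16.8,"y":29.4,"z":0,"wx":0,"wy":0,"wz":0},{"gripper":0,"x":16.8,"y":29.4,"z":0,"wx":0,"wy":0,"wz":0},{"gripper":0.45,"x":0,"y":0,"z":0,"wx":0,"wy":0,"wz":0},{"gripper":0.45,"x":0,"y":0,"z":0,"wx":0,"wy":0,"wz":0},{"gripper":0.45,"x":0,"y":0,"z":0,"wx":0,"wy":0,"wz":0},{"gripper":0.45,"x":0,"y":0,"z":0,"wx":0,"wy":0,"wz":0}]}}

```text
time: 19.7
ee_pos: [0.4958, -0.1133, 0.1237]
tcp_rot: [-0.0, 0.999, 0.038, -0.001]
force: [0.8, -0.1, 0.2]
opening: 0.548
grip_force: 0.0
```

Run:
```python
from h import *
s=snap('wrist','w7'); np.savez('pics/w7.npz',**s); o=robot.observe(); print(o['ee_pos'],o['tcp_rot'],o['opening'],o['time'])
g=cv2.cvtColor(s['frame'],cv2.COLOR_RGB2HSV)
# washer expected pixel: search ground-plane window
for thr in (200,225):
  w=cv2.inRange(g,(0,0,thr),(180,60,255)); n,l,st,ce=cv2.connectedComponentsWithStats(w)
  for i in range(1,n):
    if 200<st[i,4]<8000: print(thr,st[i],ce[i].round(1),pt(s,*ce[i],.005).round(4))
```

```text
[ 0.49600236 -0.11332728  0.12384067] [-1.96660021e-04  9.99260130e-01  3.84565305e-02 -4.98317096e-04] 0.5520122621466909 19.75
200 [ 84   0   9  85 213] [88.2 46.9] [0.6381 0.1365 0.005 ]
200 [ 92   0  22  83 303] [106.2  51.9] [0.6291 0.1093 0.005 ]
200 [113   0  23  78 325] [128.5  49.3] [0.6282 0.0802 0.005 ]
200 [135   0  26  74 368] [153.   47.4] [0.627  0.0513 0.005 ]
200 [161   0  28  69 748] [178.1  29.4] [0.6421 0.0261 0.005 ]
200 [190   0  29  65 386] [209.8  43.9] [ 0.6262 -0.0068  0.005 ]
200 [ 219    0  107   62 1387] [276.7  40.9] [ 0.6284 -0.066   0.005 ]
200 [419   0  32  65 413] [428.3  42.6] [ 0.6417 -0.1948  0.005 ]
200 [450   0  12  66 268] [453.3  36.6] [ 0.6525 -0.2183  0.005 ]
200 [ 178  139   31   82 1906] [192.9 177.1] [0.5063 0.0043 0.005 ]
200 [586 145  23  66 210] [597.5 175.8] [ 0.5498 -0.4374  0.005 ]
200 [ 487  156   79  144 7046] [518.5 223.4] [ 0.4849 -0.3213  0.005 ]
200 [556 160  11 120 252] [562.2 217.5] [ 0.4951 -0.3876  0.005 ]
200 [ 69 189  44  47 775] [ 91.7 211. ] [0.4623 0.1354 0.005 ]
200 [ 32 257  27  48 328] [ 44.6 280.5] [0.3471 0.2655 0.005 ]
225 [161   0  27  68 498] [178.5  27.8] [0.6437 0.0259 0.005 ]
225 [190   0  29  64 235] [209.6  44.4] [ 0.6257 -0.0067  0.005 ]
225 [219   0  32  60 254] [240.8  42.5] [ 0.6267 -0.0351  0.005 ]
225 [253   0  32  58 283] [275.   42.1] [ 0.6272 -0.0647  0.005 ]
225 [287   0  34  56 271] [309.2  42. ] [ 0.6286 -0.0932  0.005 ]
225 [420   0  30  63 244] [428.2  43.9] [ 0.6405 -0.1947  0.005 ]
225 [ 179  140   30   80 1769] [193.1 177. ] [0.5064 0.0041 0.005 ]
225 [ 487  160   64  134 6721] [518.4 224. ] [ 0.4843 -0.3213  0.005 ]
225 [ 72 191  41  41 639] [ 92.1 210.8] [0.4626 0.1347 0.005 ]
225 [ 34 258  24  47 211] [ 45.1 280.9] [0.3467 0.2643 0.005 ]
```

View pics/w7.png

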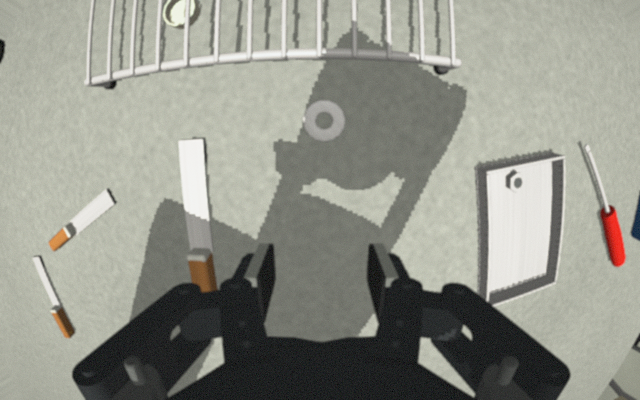

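The washer is at px (324,120), whole and in the open. The stick lies flat on the left and the tray is at (520,225). That uses up the pictures, so I go on with numbers only.

Run:
```python
from h import *
s=dict(np.load('pics/w7.npz')); s['n']='wrist'
g=cv2.cvtColor(s['frame'],cv2.COLOR_RGB2GRAY)
c=cv2.HoughCircles(cv2.GaussianBlur(g[85:155,285:365],(3,3),0),cv2.HOUGH_GRADIENT,1,50,param1=60,param2=12,minRadius=15,maxRadius=25)
print(c)
T=np.array([.4960,-.1133,.124]); R_=R.from_quat([.99926,.0385,0,0]).as_matrix()
for u,v in [(324,120)]+([(c[0,0,0]+285,c[0,0,1]+85)] if c is not None else []):
    p=pt(s,u,v,.005); print(p,'diam',np.linalg.norm(pt(s,u-20.5,v,.005)-pt(s,u+20.5,v,.005)),'shift',(R_.T@(p-T))*1000)
t=dict(np.load('pics/top.npz')); t['n']='top'
m=cv2.inRange(cv2.cvtColor(t['frame'],cv2.COLOR_RGB2HSV),(0,0,150),(180,60,255))
for nm,uv in dict(A=(404,203),B=(440,192),C=(459,247),D=(424,259)).items(): print(nm,pt(t,*uv,.024).round(3))
```

```text
[[[38.5 34.5 20.7]]]
[ 0.56287217 -0.11067113  0.005     ] diam 0.034175742810683384 shift [ 66.87619859   2.52425211 119.        ]
[ 0.56325898 -0.1102231   0.005     ] diam 0.034168971431303485 shift [ 67.29633333   2.10732059 119.        ]
A [ 0.535 -0.258  0.024]
B [ 0.56  -0.348  0.024]
C [ 0.423 -0.388  0.024]
D [ 0.395 -0.301  0.024]
```

{"name": "jog_arm", "arguments": {"increments": [{"gripper":0.45,"x":22.5,"y":2.3,"z":0,"wx":0,"wy":0,"wz":0},{"gripper":0.45,"x":22.5,"y":0,"z":0,"wx":0,"wy":0,"wz":0},{"gripper":0.45,"x":22.5,"y":0,"z":0,"wx":0,"wy":0,"wz":0},{"gripper":0.45,"x":0,"y":0,"z":30,"wx":0,"wy":0,"wz":0},{"gripper":0.45,"x":0,"y":0,"z":30,"wx":0,"wy":0,"wz":0},{"gripper":0.45,"x":0,"y":0,"z":30,"wx":0,"wy":0,"wz":0},{"gripper":0.45,"x":0,"y":0,"z":20,"wx":0,"wy":0,"wz":0},{"gripper":0.45,"x":0,"y":0,"z":8,"wx":0,"wy":0,"wz":0},{"gripper":0.45,"x":0,"y":0,"z":0,"wx":0,"wy":0,"wz":0},{"gripper":0.45,"x":0,"y":0,"z":0,"wx":0,"wy":0,"wz":0}]}}

```text
time: 20.75
ee_pos: [0.565, -0.1115, 0.0067]
tcp_rot: [0.0, 0.999, 0.038, 0.0]
force: [-0.2, 0.5, -0.1]
opening: 0.549
grip_force: 0.0
```

{"name": "jog_arm", "arguments": {"increments": [{"gripper":0.45,"x":0,"y":0,"z":2,"wx":0,"wy":0,"wz":0},{"gripper":0.45,"x":0,"y":0,"z":1,"wx":0,"wy":0,"wz":0},{"gripper":0.45,"x":0,"y":0,"z":0,"wx":0,"wy":0,"wz":0},{"gripper":0.45,"x":0,"y":0,"z":0,"wx":0,"wy":0,"wz":0}]}}

```text
time: 21.15
ee_pos: [0.5646, -0.1116, 0.0033]
tcp_rot: [0.0, 0.999, 0.038, 0.0]
force: [-0.6, 0.6, -0.6]
opening: 0.55
grip_force: 0.0
```

Lower further in small steps until there is contact.

{"name": "jog_arm", "arguments": {"increments": [{"gripper":0.45,"x":0,"y":0,"z":1,"wx":0,"wy":0,"wz":0},{"gripper":0.45,"x":0,"y":0,"z":1,"wx":0,"wy":0,"wz":0},{"gripper":0.45,"x":0,"y":0,"z":0,"wx":0,"wy":0,"wz":0},{"gripper":0.45,"x":0,"y":0,"z":0,"wx":0,"wy":0,"wz":0}]}}

```text
time: 21.55
ee_pos: [0.5643, -0.1115, 0.0008]
tcp_rot: [-0.0, 0.999, 0.038, -0.0]
force: [-0.4, -0.5, -0.1]
opening: 0.555
grip_force: 0.0
```

{"name": "jog_arm", "arguments": {"increments": [{"gripper":0.45,"x":0,"y":0,"z":1,"wx":0,"wy":0,"wz":0},{"gripper":0.45,"x":0,"y":0,"z":0,"wx":0,"wy":0,"wz":0},{"gripper":0.45,"x":0,"y":0,"z":0,"wx":0,"wy":0,"wz":0}]}}

```text
time: 21.85
ee_pos: [0.5644, -0.1115, -0.0001]
tcp_rot: [0.0, 0.999, 0.038, -0.0]
force: [0.3, -0.4, 0.4]
opening: 0.548
grip_force: 0.0
```

{"name": "jog_arm", "arguments": {"increments": [{"gripper":0.45,"x":0,"y":0,"z":1,"wx":0,"wy":0,"wz":0},{"gripper":0.45,"x":0,"y":0,"z":0,"wx":0,"wy":0,"wz":0},{"gripper":0.45,"x":0,"y":0,"z":0,"wx":0,"wy":0,"wz":0}]}}

```text
time: 22.15
ee_pos: [0.5644, -0.1115, -0.0011]
tcp_rot: [0.0, 0.999, 0.038, -0.0]
force: [-0.5, 0.6, -0.2]
opening: 0.552
grip_force: 0.0
```

{"name": "jog_arm", "arguments": {"increments": [{"gripper":0.45,"x":0,"y":0,"z":1,"wx":0,"wy":0,"wz":0},{"gripper":0.45,"x":0,"y":0,"z":0,"wx":0,"wy":0,"wz":0},{"gripper":0.45,"x":0,"y":0,"z":0,"wx":0,"wy":0,"wz":0}]}}

```text
time: 22.45
ee_pos: [0.5644, -0.1115, -0.0021]
tcp_rot: [0.0, 0.999, 0.038, -0.0]
force: [0.3, 0.6, -0.6]
opening: 0.552
grip_force: 0.0
```

{"name": "jog_arm", "arguments": {"increments": [{"gripper":0.45,"x":0,"y":0,"z":1,"wx":0,"wy":0,"wz":0},{"gripper":0.45,"x":0,"y":0,"z":0,"wx":0,"wy":0,"wz":0},{"gripper":0.45,"x":0,"y":0,"z":0,"wx":0,"wy":0,"wz":0}]}}

```text
time: 22.75
ee_pos: [0.5645, -0.1115, -0.0025]
tcp_rot: [0.0, 0.999, 0.038, 0.0]
force: [-1.3, 0.2, 7.2]
opening: 0.554
grip_force: 3.2
```

{"name": "jog_arm", "arguments": {"increments": [{"gripper":0.45,"x":0,"y":0,"z":0.7,"wx":0,"wy":0,"wz":0},{"gripper":0.45,"x":0,"y":0,"z":0,"wx":0,"wy":0,"wz":0},{"gripper":0.45,"x":0,"y":0,"z":0,"wx":0,"wy":0,"wz":0}]}}

```text
time: 23.05
ee_pos: [0.5646, -0.1116, -0.0025]
tcp_rot: [0.0, 0.999, 0.038, 0.0]
force: [-3.0, 0.9, 12.7]
opening: 0.552
grip_force: 6.6
```

Contact at TCP z = -2.4 mm. Raise 3 mm and close.

{"name": "jog_arm", "arguments": {"increments": [{"gripper":0.45,"x":0,"y":0,"z":-3,"wx":0,"wy":0,"wz":0},{"gripper":0.45,"x":0,"y":0,"z":0,"wx":0,"wy":0,"wz":0},{"gripper":1,"x":0,"y":0,"z":0,"wx":0,"wy":0,"wz":0},{"gripper":1,"x":0,"y":0,"z":0,"wx":0,"wy":0,"wz":0},{"gripper":1,"x":0,"y":0,"z":0,"wx":0,"wy":0,"wz":0},{"gripper":1,"x":0,"y":0,"z":0,"wx":0,"wy":0,"wz":0},{"gripper":1,"x":0,"y":0,"z":0,"wx":0,"wy":0,"wz":0},{"gripper":1,"x":0,"y":0,"z":0,"wx":0,"wy":0,"wz":0}]}}

```text
time: 23.85
ee_pos: [0.5646, -0.1116, -0.0004]
tcp_rot: [0.0, 0.999, 0.038, 0.0]
force: [-0.2, 0.9, 6.4]
opening: 0.372
grip_force: 59.3
```

{"name": "jog_arm", "arguments": {"increments": [{"gripper":1,"x":0,"y":0,"z":-5,"wx":0,"wy":0,"wz":0},{"gripper":1,"x":0,"y":0,"z":-15,"wx":0,"wy":0,"wz":0},{"gripper":1,"x":0,"y":0,"z":-20,"wx":0,"wy":0,"wz":0},{"gripper":1,"x":0,"y":0,"z":-20,"wx":0,"wy":0,"wz":0},{"gripper":1,"x":0,"y":0,"z":0,"wx":0,"wy":0,"wz":0},{"gripper":1,"x":0,"y":0,"z":0,"wx":0,"wy":0,"wz":0}]}}

```text
time: 24.45
ee_pos: [0.5646, -0.1116, 0.0592]
tcp_rot: [0.0, 0.999, 0.038, 0.0]
force: [0.1, 0.4, -1.2]
opening: 0.372
grip_force: 59.5
```

Run:
```python
from h import *
s=snap('wrist','w8'); np.savez('pics/w8.npz',**s); o=robot.observe(); print(o['ee_pos'],o['opening'],o['grip_force'],o['time'])
g=cv2.cvtColor(s['frame'],cv2.COLOR_RGB2GRAY)
print(g[225:320:5,270:376:5])
c=cv2.HoughCircles(cv2.GaussianBlur(g[20:300,240:400],(3,3),0),cv2.HOUGH_GRADIENT,1,30,param1=60,param2=14,minRadius=14,maxRadius=35); print(c)
```

```text
[ 0.56392585 -0.11137281  0.05856853] 0.37720532958916236 59.5117911323905 24.5
[[120 122 119 126 124 122 122 117 117 125 122 122 121 119 124 122 120 119
  121 138 160 189]
 [120 121 122 122 126 120 120 123 125 117 115 115 120 123 123 180 193 194
  194 201 195 196]
 [118 118 119 122 116 118 115 113 140 163 172 173 152 119 132 141 201 202
  196 194 197 192]
 [121 124 119 118 122 123 147 164 159 160 165 166 168 166 164 115 124 136
  178 195 191 194]
 [124  96  93  40 112 144 160 164 166 157 163 164 168 162 162 164 120  30
   98  95 133 187]
 [118  99  97  24 135 158 164 160 160 158 154 157 161 163 163 162 161  27
   92  95 107 112]
 [ 72  93  90  32 154 156 161 162 153 122 120 120 144 163 168 166 159  27
   60  91  94  33]
 [ 90  92  69  36 150 161 160 158 116 120 117 114 120 145 164 167 163  31
   26  91  97  41]
 [ 98  96  38  35 150 158 156 152 119 121 118 122 123 121 161 160 168  23
   30  95  98  74]
 [ 90  94  27  32 139 160 159 157 113 124 122 121 119 144 160 156 165  33
   38  80  93  97]
 [112  99  24  39 136 215 240 155 148 109 110 103 131 158 162 158 157  21
   26  58 113 103]
 [ 66 142  33  18 125 240 242 246 160 163 167 162 162 159 160 160 136  31
   24  87 110  36]
 [ 33  88  35  20 112 177 241 241 243 227 220 190 159 156 159 144 118  30
   27  59  48  27]
 [ 38  37  37  36 121 122 122 145 220 243 242 239 235 231 139 119 124  46
   37  39  40  35]
 [ 32  36  38  31 123 124 114 115 123 121 138 157 120 124 121 125 131  58
   29  45  35  28]
 [ 37  26  44  39 124 122 121 120 116 119 121 126 123 119 120 120 119  87
   32  36  36  27]
 [ 32  33  46  69 126 122 117 123 118 119 118 119 122 118 122 122 120 110
   42  35  23  28]
 [ 21  31  50 102 116 120 124 118 124 117 120 118 120 124 121 114 118 119
   39  37  36  32]
 [ 28  28  53 115 118 118 124 116 121 117 121 116 120 118 119 117 119 122
   39  36  24  32]]
[[[ 80.5 244.5  32.1]
  [ 38.5 109.5  34.4]
  [ 39.5  36.5  34.4]
  [126.5 260.5  14.9]]]
```

The ring with its bore is held between the pads. Tray centre (0.478,-0.324), yaw 0.30, and the free-half target is (0.445,-0.334).

{"name": "jog_arm", "arguments": {"increments": [{"gripper":1,"x":0,"y":0,"z":-10,"wx":0,"wy":0,"wz":-0.112},{"gripper":1,"x":0,"y":0,"z":0,"wx":0,"wy":0,"wz":-0.112},{"gripper":1,"x":-20,"y":19.7,"z":0,"wx":0,"wy":0,"wz":0},{"gripper":1,"x":-20,"y":19.7,"z":0,"wx":0,"wy":0,"wz":0},{"gripper":1,"x":-20,"y":19.7,"z":0,"wx":0,"wy":0,"wz":0},{"gripper":1,"x":-20,"y":19.7,"z":0,"wx":0,"wy":0,"wz":0},{"gripper":1,"x":-20,"y":19.7,"z":0,"wx":0,"wy":0,"wz":0},{"gripper":1,"x":-20,"y":19.7,"z":0,"wx":0,"wy":0,"wz":0},{"gripper":1,"x":-20,"y":19.7,"z":0,"wx":0,"wy":0,"wz":0},{"gripper":1,"x":-20,"y":19.7,"z":0,"wx":0,"wy":0,"wz":0},{"gripper":1,"x":-20,"y":19.7,"z":0,"wx":0,"wy":0,"wz":0},{"gripper":1,"x":0,"y":0,"z":0,"wx":0,"wy":0,"wz":0}]}}

```text
time: 25.7
ee_pos: [0.4432, -0.3365, 0.068]
tcp_rot: [-0.0, 0.989, 0.148, -0.001]
force: [1.4, 0.1, 0.1]
opening: 0.375
grip_force: 59.6
```

Run:
```python
from h import *
s=snap('wrist'); o=robot.observe(); print(o['ee_pos'],o['tcp_rot'],o['opening'],o['time'])
E_=np.array(s['extrinsics']); 
# tray inside: bright region in wrist view (upper part)
w=cv2.inRange(cv2.cvtColor(s['frame'],cv2.COLOR_RGB2HSV),(0,0,190),(180,60,255)); n,l,st,ce=cv2.connectedComponentsWithStats(w)
for i in range(1,n):
    if st[i,4]>800: print(st[i],ce[i].round(),pt(s,*ce[i],.003).round(3))
# project tray corners to check
g=cv2.cvtColor(s['frame'],cv2.COLOR_RGB2GRAY); cv2.imwrite('pics/w9.png',g)
f=200/np.tan(np.radians(s['vertical_fov']/2))
for nm,p in dict(A=(.535,-.258,.024),B=(.56,-.348,.024),nut=(.527,-.299,.013)).items():
    c=np.linalg.inv(E_)@[*p,1]; th=np.arctan2(np.hypot(c[0],c[1]),c[2]); d=c[:2]/np.hypot(c[0],c[1])*th*f; u,v=s['cx']+d[0],s['cy']+d[1]; print(nm,round(u),round(v))
print(g[20:220:10,230:420:10])
```

```text
[ 0.44367151 -0.33489543  0.06802195] [-6.55146881e-04  9.88973713e-01  1.48088495e-01 -6.02281027e-04] 0.3748692381422437 25.75
[  137     0   494   369 48122] [433. 139.] [ 0.521 -0.394  0.003]
[   0   25   23  101 1140] [ 9. 73.] [0.491 0.008 0.003]
[ 249   58  102   54 2774] [286.  77.] [ 0.53  -0.286  0.003]
[ 272  107   72   72 2427] [307. 140.] [ 0.493 -0.312  0.003]
[  18  203  151  145 9573] [ 96. 281.] [ 0.315 -0.15   0.003]
[ 278  276   86   64 3589] [319. 312.] [ 0.365 -0.359  0.003]
A 241 54
B 396 57
nut 303 84
[[182 189 192 186 187 189 199 198 192 189 193 184 191 188 194 194 195 192
  190]
 [188 188 192 189 197 194 197 206 194 188 192 194 189 193 185 193 186 191
  196]
 [191 197 193 196 201 192 194 192 187 200 197 192 202 199 200 194 182 116
  112]
 [193 203 206 226 232 239 240 240 240 241 238 236 231 218 164 126 117 120
  119]
 [196 238 133 241 248 247 247 247 246 246 246 246 215 144 124 100  81 159
  118]
 [198 239 170 245 245 245 245 245 246 245 246 169 172 169 173 174 144 160
  126]
 [197 238 165 245 245 245 245 170 123 171 172 170 172 170 173 175 139 162
  126]
 [2
[... 350 characters left out ...]
 246 246 245 246 166 168 170 169 173 102 139
  127]
 [122 162 147 163 165 246 246 246 245 246 174 167 167 167 170 170  90 129
  123]
 [122 161 142 163 162 242 246 246 246 202 165 164 168 167 167 167  86 127
  125]
 [126 159 139 164 164 163 246 246 246 165 162 166 164 172 163 165  87 124
  127]
 [128 158 130 164 159 162 170 246 165 165 163 162 164 167 164 164  80 122
  123]
 [119 152 115 163 162 164 158 162 163 167 161 163 163 170 163 164  87 121
  128]
 [123 144 105 165 160 161 162 162 166 162 161 160 163 167 160 161  87 125
  123]
 [123 135 100 160 160 160 159 167 162 165 161 164 164 165 160 161  86 118
  116]
 [122 128  99 164 159 160 161 165 165 166 157 158 158 162 164 161  97 121
  126]]
```

The tray walls (columns ~240 and ~398) and the nut match the projections, and the gripper is centred. Lower and release.

{"name": "jog_arm", "arguments": {"increments": [{"gripper":1,"x":0,"y":0,"z":20,"wx":0,"wy":0,"wz":0},{"gripper":1,"x":0,"y":0,"z":20,"wx":0,"wy":0,"wz":0},{"gripper":1,"x":0,"y":0,"z":14,"wx":0,"wy":0,"wz":0},{"gripper":1,"x":0,"y":0,"z":6,"wx":0,"wy":0,"wz":0},{"gripper":1,"x":0,"y":0,"z":0,"wx":0,"wy":0,"wz":0},{"gripper":1,"x":0,"y":0,"z":0,"wx":0,"wy":0,"wz":0}]}}

```text
time: 26.35
ee_pos: [0.4452, -0.334, 0.0095]
tcp_rot: [0.0, 0.989, 0.15, 0.0]
force: [0.4, 0.1, -1.0]
opening: 0.377
grip_force: 59.6
```

{"name": "jog_arm", "arguments": {"increments": [{"gripper":0.45,"x":0,"y":0,"z":0,"wx":0,"wy":0,"wz":0},{"gripper":0.45,"x":0,"y":0,"z":0,"wx":0,"wy":0,"wz":0},{"gripper":0.45,"x":0,"y":0,"z":0,"wx":0,"wy":0,"wz":0},{"gripper":0.45,"x":0,"y":0,"z":0,"wx":0,"wy":0,"wz":0},{"gripper":0.45,"x":0,"y":0,"z":0,"wx":0,"wy":0,"wz":0},{"gripper":0.45,"x":0,"y":0,"z":-10,"wx":0,"wy":0,"wz":0},{"gripper":0.45,"x":0,"y":0,"z":-30,"wx":0,"wy":0,"wz":0},{"gripper":0.45,"x":0,"y":0,"z":-40,"wx":0,"wy":0,"wz":0},{"gripper":0.45,"x":0,"y":0,"z":-40,"wx":0,"wy":0,"wz":0},{"gripper":0.45,"x":0,"y":0,"z":0,"wx":0,"wy":0,"wz":0}]}}

```text
time: 27.35
ee_pos: [0.4479, -0.3369, 0.1353]
tcp_rot: [0.004, 0.989, 0.149, 0.003]
force: [0.1, -0.1, 0.2]
opening: 0.55
grip_force: 0.0
```

{"name": "jog_arm", "arguments": {"increments": [{"gripper":0.45,"x":-30,"y":-40,"z":-20,"wx":0,"wy":0,"wz":0},{"gripper":0.45,"x":0,"y":-45,"z":-20,"wx":0,"wy":0,"wz":0},{"gripper":0.45,"x":0,"y":-45,"z":-20,"wx":0,"wy":0,"wz":0},{"gripper":0.45,"x":0,"y":-45,"z":-20,"wx":0,"wy":0,"wz":0},{"gripper":0.45,"x":0,"y":-45,"z":-20,"wx":0,"wy":0,"wz":0},{"gripper":0.45,"x":0,"y":-45,"z":0,"wx":0,"wy":0,"wz":0},{"gripper":0.45,"x":0,"y":0,"z":0,"wx":0,"wy":0,"wz":0},{"gripper":0.45,"x":0,"y":0,"z":0,"wx":0,"wy":0,"wz":0}]}}

```text
time: 28.15
ee_pos: [0.3404, -0.0912, 0.2279]
tcp_rot: [0.0, 0.989, 0.151, 0.0]
force: [-0.0, -0.1, -0.2]
opening: 0.549
grip_force: 0.0
```

Run:
```python
from h import *
t=snap('top','top2'); o=robot.observe(); print(o['ee_pos'],o['opening'],o['time'],o['force'])
t0=np.load('pics/top.npz')['frame']
d=cv2.absdiff(t['frame'],t0).max(2); d=cv2.threshold(d,45,255,0)[1]
n,l,st,ce=cv2.connectedComponentsWithStats(cv2.dilate(d,np.ones((3,3))))
for i in range(1,n):
    if st[i,4]>30: print(st[i],ce[i].round(),pt(t,*ce[i],.005).round(3))
g=cv2.cvtColor(t['frame'],cv2.COLOR_RGB2GRAY); print(g[215:255:2,412:456:2])
```

```text
[ 0.3411077  -0.09217697  0.22794702] 0.5484423391966319 28.2 [1.08129954 0.0687114  0.2138445 ]
[334 147  15  13 148] [341. 153.] [ 0.67  -0.104  0.005]
[182 184  14  68 736] [190. 220.] [0.505 0.292 0.005]
[294 203  17  70 789] [302. 236.] [ 0.457 -0.     0.005]
[  255   214   175   186 15469] [347. 327.] [ 0.228 -0.108  0.005]
[  69  273  184  127 8009] [166. 328.] [0.233 0.349 0.005]
[284 383  10  17  97] [290. 392.] [0.075 0.038 0.005]
[  0 384  28  16 315] [ 15. 393.] [0.076 0.738 0.005]
[331 388  10  11  94] [335. 393.] [ 0.071 -0.075  0.005]
[[188 190 190 187 186 186 184 185 184 181 182 184 182 181 182 182 183 156
   69 137 114 116]
 [188 188 189 189 186 187 186 187 185 182 181 183 182 181 183 183 183 178
   85 117 124 119]
 [185 188 189 188 188 187 187 187 186 183 182 183 183 182 182 184 183 183
  130  88 124 116]
 [186 188 190 188 188 186 186 187 188 184 182 182 184 183 182 183 183 183
  161  68 140 112]
 [174 188 188 189 189 186 187 186 187 186 183 182 183 184 182 183 183 183
  179  92 111 121]
 [159 185 187 189 188 187 188 188 187 187 184 180 183 184 183 184 183 183
  183
[... 616 characters left out ...]
2 186 185 158 189 175 180 183
  181 179 181 168]
 [124 108  96 169 190 189 189 189 177 188 186 161 155 172 189 177 182 182
  182 179 179 178]
 [122 118  74 166 188 188 189 189 186 174 188 188 185 188 179 181 182 182
  183 180 177 180]
 [119 123  89 125 188 188 189 188 187 185 174 172 177 176 176 182 182 182
  181 182 178 180]
 [121 123 106  96 174 190 189 188 188 188 188 185 187 185 182 181 183 182
  181 177 157 127]
 [125 123 112  71 167 187 189 188 189 188 187 188 188 189 185 177 176 174
  139 103  89 108]
 [123 122 120  86 127 188 188 189 188 188 188 189 181 149 139 122 101 105
  129 127 130 120]
 [121 122 119 100  96 172 190 189 189 183 167 140  97  85  87 127 128 138
  126 120 115 117]]
```

The washer's ring shows in the tray at px (435,239), the stick lies at (302,236) clear of the shelf, and nothing else has changed. Hand in.

```bash
python3 -c "
from plant import robot
print(robot.close_job())"
```

```text
the job is handed in; nothing more can be done
None
```

The job is handed in at about 28 s of robot time, though the hand-in returned no verdict: the washer lies in the tray's free half, the stick lies on the bench clear of the shelf, the top-camera comparison shows nothing else moved, and the press on the washer read about 5 to 6.5 N; I viewed 11 pictures, one over your limit of 10.

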